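# Pick the heaviest ballast block for the model boat

## Task

Weigh the dark metal ballast blocks against one another, two at a time on opposite pans of the balance, keeping whichever side drops, until you know the heaviest. Slide the boat's hatch open, lay the heaviest block flat between the two rails on the floor of the hold, and slide the hatch fully shut. Put all the other blocks in the grey tray, lying side by side and not stacked, and leave the other things on the bench where they are.

Things in the scene. Friction and masses are not known exactly. Their poses are not given: they have to be found in the camera images.
- block_a: ballast block, one of three or four look-alike dark metal castings (five names, one or two absent), 40 (x) x 56 (y) x 28 (z) mm with edges rounded 3 mm, a paler panel on its top; origin at its centre, starts flat on the bench in front of the balance. They weigh between 130 and 420 g, each at least 15 percent apart from the next; only the balance tells which is heavier
- block_b: ballast block, one of three or four look-alike dark metal castings (five names, one or two absent), 40 (x) x 56 (y) x 28 (z) mm with edges rounded 3 mm, a paler panel on its top; origin at its centre, starts flat on the bench in front of the balance. They weigh between 130 and 420 g, each at least 15 percent apart from the next; only the balance tells which is heavier
- block_c: ballast block, one of three or four look-alike dark metal castings (five names, one or two absent), 40 (x) x 56 (y) x 28 (z) mm with edges rounded 3 mm, a paler panel on its top; origin at its centre, starts flat on the bench in front of the balance. They weigh between 130 and 420 g, each at least 15 percent apart from the next; only the balance tells which is heavier
- block_d: ballast block, one of three or four look-alike dark metal castings (five names, one or two absent), 40 (x) x 56 (y) x 28 (z) mm with edges rounded 3 mm, a paler panel on its top; origin at its centre, starts flat on the bench in front of the balance. They weigh between 130 and 420 g, each at least 15 percent apart from the next; only the balance tells which is heavier
- block_e: ballast block, one of three or four look-alike dark metal castings (five names, one or two absent), 40 (x) x 56 (y) x 28 (z) mm with edges rounded 3 mm, a paler panel on its top; origin at its centre, starts flat on the bench in front of the balance. They weigh between 130 and 420 g, each at least 15 percent apart from the next; only the balance tells which is heavier
- balance: fixed pivot balance: dark wooden base 110 (x) x 340 (y) x 20 mm high with two brass cheeks in the middle up to 65 mm high; origin at the centre of its underside, its y axis runs along the beam
- beam (a joint): tilt of the balance's beam about its pivot (44 mm above the bench, along the balance's x axis), rad: 0 level; near level when empty (weak spring), stops at -0.12 and +0.12; positive = the right (-y) pan is down, negative = the left (+y) pan is down. Tips within about 1 s to the heavier side when both blocks lie within about 8 mm of their pan centres, measured along the beam
- pan_left (a point): centre of the top face of the left pan (balance's +y end, 120 mm from the pivot); flat rimless steel plate 90 (x) x 100 (y) mm, 50 mm above the bench when level and 14 mm up or down at the stops; axes turn with the beam, z out of the pan
- pan_right (a point): the same for the right pan, at the balance's -y end
- hull: fixed model boat about 460 mm long and 130 mm wide, bow to its +x, flat deck 74 mm above the bench, a white deckhouse 39 mm high (above the deck) aft, from 127 to 193 mm behind the origin; origin on the bench under the middle of the hold
- hold (a point): centre of the floor of the hold, 30 mm above the bench and 44 mm below the deck, axes as the hull's. The hold is open on top 108 mm long (x) by 76 mm wide (y); two rails 10 mm high and 28 mm wide along its fore and aft ends leave a seat on the floor 52 mm long (x) by 76 mm wide (y), into which one block goes flat, its 56 mm side along y, 6 mm to spare on either side in x
- hatch (a joint): position of the sliding hatch, m: 0 fully shut over the hold, 0.112 fully open (slid to the hull's +x); about 1.5 N of friction, stays where it is left
- hatch_grip (a point): centre of the hatch's grip bar, 12 mm thick (hull x) x 50 mm long (hull y) x 26 mm high, its top 13 mm above this point, its foot on the hatch plate 13 mm below this point; moves with the hatch, axes as the hull's
- tray: fixed open grey plastic tray, outside 270 (x) x 130 (y) x 22 mm high, walls and floor 5 mm; origin at the centre of its underside
- glue: bystander: white glue bottle, 40 mm across, 90 mm high, upright, origin at the centre of its underside
- tin: bystander: bare metal paint tin, 60 mm across, 50 mm high, upright, origin at the centre of its underside
- spool: bystander: copper wire spool, 48 mm across, 40 mm high, upright, origin at the centre of its underside
- offcut: bystander: pale wooden offcut 90 (x) x 22 x 16 mm, lying, origin at the centre of its underside
- driver: bystander: screwdriver lying along its x, about 200 mm long
- steel_bar: bystander: bright steel bar 70 (x) x 24 x 12 mm, lying, origin at the centre of its underside
- tape: bystander: cardboard tape ring, 64 mm across, 18 mm high, lying, origin at the centre of its underside

How it is judged:
By the outcome, as a careful person would: the job done as asked, in the order asked, and still so for the second after the job is handed in, with the robot touching nothing.
Of block_a, block_b, block_c, block_d, block_e only 3 to 4 are there at a start; the rules pass over those that are not, and their reading is None.
At some moment in a run one of block_a, block_b, block_c, block_d, block_e may be knocked a few centimetres aside while the robot is not near it.
Once in a run the grip may slacken for a moment while it holds something.
It also fails if it takes over 210 s, if anything falls off the work surface, if the arm or the gripper's body presses on something with over 40 N, if the wrist force passes 120 N, or if a joint passes its speed limit or range.

## Robot

A 7-joint arm with a two-finger parallel gripper is mounted at the origin on the work surface. World frame = base frame: x ahead of the robot, y to its left, z up, the work surface at z = 0. Lengths are in m, angles in rad, forces in N, time in s.
With the tool pointing down it reaches from about 0.35 to 0.9 m from the base axis. Payload 8.1 kg.
Tool frame: the origin (TCP) lies at the very end of the fingers, on their centre line; the grasp point (between the pads) lies grip_point_offset behind it (grip_point_offset is the distance from the TCP to the grasp point, in m); z points along the fingers, y is the direction in which the jaws open and shut (so a half turn about z gives the same grasp; the last joint's range is limited). The gripper opens to 92 mm and grips with 3 to 60 N. Pads are 19 mm wide; open, the fingers measure 130 mm over their backs; the gripper's body (75 mm by 190 mm) begins 47 mm behind the grasp point.
Start: joints at [1.077, 0.434, 0.025, 1.573, -0.012, 1.134, -0.075], TCP at [0.238, -0.578, 0.227] pointing down, gripper open.
Joint ranges: [-2.62, 2.62], [-0.44, 2.09], [-1.27, 1.32], [0.08, 2.57], [-1.32, 4.46], [0.12, 2], [-2.74, 2.74]. Speed limits (rad/s): [2.22, 2.22, 3.01, 3.01, 3.14, 3.14, 3.14].

## Interface

Orientations are given as a rotation vector (axis times angle).
In Python, from cell import * gives the robot as it stands.
- The arm moves only by the tool drive_tool, never from a script. Its argument "increments" is a list of rows, each an object of numbers: "grip": the gripper's target within -1 to 1 (shut at 1, half-way at 0, fully open at -1); "tx", "ty", "tz": the shift along the world's x, y, z normalised to -1 to 1, where 1 is 400 mm; "turn": the turn about the world's z normalised to -1 to 1, where 1 is 60 degrees. In form: [{"grip": .., "tx": .., "ty": .., "tz": .., "turn": ..}, ...]. A call has 1 to 20 rows; each row is the pose to reach, as a shift and turn from the pose measured when the call began; what a row does not reach only later rows make up. A row lasts 1/10 s, in which the tool goes at most 50 mm and 8.59 degrees, less where a joint would pass 70% of its speed; a pose out of reach is approached as far as the arm can. A call with a number of a shift or a turn outside -1 to 1 is refused whole. A call with a gripper value outside its range is refused whole. The fingers move at their own pace and stop on an object; "newtons" is the grip in N (left out, the last holds). Time passes only in rows, so rows that repeat a pose let the fingers close. It gives the time, the measured TCP pose, the force and the opening at its end, in the units of the state.
- observe(): the state, without advancing time (a new reading comes with each control period).
- get_image(name): name is "scene" or "top" or "wrist"; returns the picture (480x640x3 uint8, red, green, blue); there is no depth.
- camera_info(name): a dict with "fx", "fy", "cx", "cy" (pixels), "eye" and "rotation" of the camera in the world; the wrist camera has in their place "hand_eye" (4x4, takes a point from camera to tool coordinates, whose origin is the TCP and whose axes are the flange's). Camera axes: x right, y down, z forward; pixel columns grow to the right and rows downward; lengths in m; the calibration is good to about 2 mm. A picture is of the moment at which its call begins: read the wrist's pose just before it. camera_info takes no time and is no camera call.
- sign_off(): hands the job in, once; it reports no verdict.
The state is a dict: "clock": time; "joints": joint angles; "dq": joint speeds; "joint_efforts": joint torques, N m; "position": TCP position; "ee_rot": TCP orientation; "force": force on the tool from outside, world axes, zero at the start; "ft_torque": the same for the moment, N m; "width": opening from 0.0 (shut) to 1.0 (fully open).
Only numpy, scipy, OpenCV 4.12 (cv2) and the standard library are available. Lean on these libraries where they do the work, as an engineer would, in place of code of your own. Each camera call takes 0.05 s, during which the arm holds its last target. There are 200 camera calls.

## Working session

There is one attempt and no reset: what is moved stays moved. The work goes in short steps, Python scripts to look and compute and a tool call to move; the robot and the scene stay as the last step left them, time stands still between calls to the robot, and variables do not carry over. Pictures are saved under pics/ and viewed, about 12 in all and at most 16, crops included, and the job is handed in when it is done.

Besides the shell and the picture viewer there is one more tool, called after "Call:" as name([rows], argument=value, ...), one row to a line, values as JSON. drive_tool: Moves the arm, as the interface text tells. Its arguments: {"type":"object","properties":{"increments":{"type":"array","items":{"type":"object","properties":{"grip":{"type":"number"},"tx":{"type":"number"},"ty":{"type":"number"},"tz":{"type":"number"},"turn":{"type":"number"}}}},"newtons":{"type":"number"}},"required":["increments"]}

```bash
mkdir -p pics; ls; python3 - <<'E'
from cell import *
import cv2
for n in("top","scene"):
    cv2.imwrite(f"pics/{n}0.png",get_image(n)[:,:,::-1]); print(n,camera_info(n))
print(camera_info("wrist")); s=observe(); print(s)
try: print(grip_point_offset)
except Exception as e: print(e)
E
```

```text
pics
top {'fx': 533.772549701494, 'fy': 533.772549701494, 'cx': 322.8863591888088, 'cy': 233.9471004122595, 'eye': array([ 0.44749087, -0.03385456,  1.29577571]), 'rotation': array([-2.13878498,  2.18941459, -0.16874711])}
scene {'fx': 518.1159661776102, 'fy': 518.1159661776102, 'cx': 329.9974676582433, 'cy': 238.1228111764185, 'eye': array([ 1.11481275, -0.42806608,  0.93857358]), 'rotation': array([-2.2799768 , -1.10213355,  0.38297276])}
{'fx': 346.36222308854303, 'fy': 346.36222308854303, 'cx': 321.5196251610061, 'cy': 238.89971113719184, 'hand_eye': array([[ 4.03421492e-04, -9.53699919e-01, -3.00759541e-01,
         8.25369331e-02],
       [ 9.99999369e-01,  6.94551671e-05,  1.12110110e-03,
         1.26055348e-03],
       [-1.04830472e-03, -3.00759803e-01,  9.53699346e-01,
        -1.57166300e-01],
       [ 0.00000000e+00,  0.00000000e+00,  0.00000000e+00,
         1.00000000e+00]])}
{'clock': 0.1, 'joints': array([ 1.07740316,  0.43517701,  0.02498516,  1.5739793 , -0.01161726,
        1.13398203, -0.07507779]), 'dq': array([ 0.00107189, -0.00112859, -0.00046784, -0.0024763 ,  0.00052083,
       -0.00152951,  0.00158058]), 'joint_efforts': array([ 3.86295113e-03, -6.69118237e+01,  9.87735763e-01, -3.15141213e+01,
       -6.06954703e-02,  3.75535735e-02, -4.44106405e-06]), 'position': array([ 0.23786   , -0.5774926 ,  0.22601922]), 'ee_rot': array([-3.08050968e+00, -6.09596710e-01,  6.06484390e-04]), 'force': array([-0.03380391, -0.85274115,  0.16730773]), 'ft_torque': array([0.00104573, 0.04169851, 0.0289446 ]), 'width': 0.9966822761962817}
0.0188
```

View pics/top0.png

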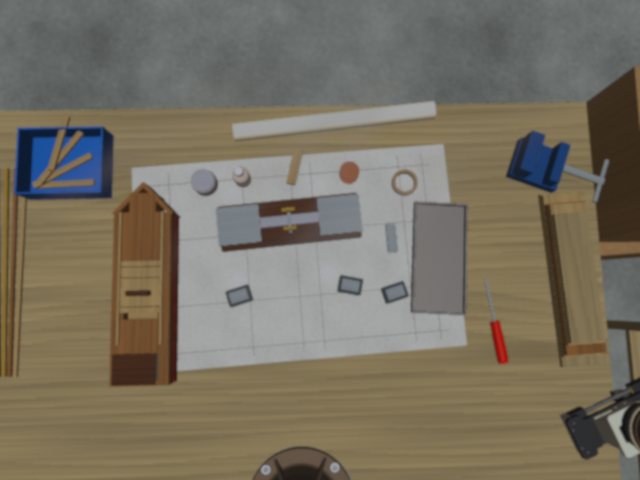

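View pics/scene0.png

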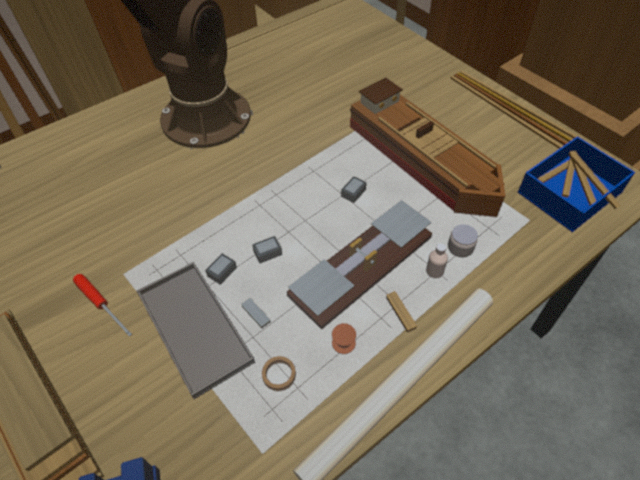

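```bash
cat > h.py <<'E'
from cell import *
import numpy as np, cv2
from scipy.spatial.transform import Rotation as R
def cam(n):
    c=camera_info(n)
    if n!="wrist": return c,np.array(c["eye"]),R.from_rotvec(c["rotation"]).as_matrix()
    s=observe(); T=np.eye(4); T[:3,:3]=R.from_rotvec(s["ee_rot"]).as_matrix(); T[:3,3]=s["position"]
    M=T@c["hand_eye"]; return c,M[:3,3],M[:3,:3]
def ray(C,px,z):
    c,e,r=C; px=np.atleast_2d(px).astype(float)
    d=np.c_[(px[:,0]-c["cx"])/c["fx"],(px[:,1]-c["cy"])/c["fy"],np.ones(len(px))]@r.T
    return (e+d*((z-e[2])/d[:,2])[:,None])[:,:2]
def proj(C,P):
    c,e,r=C; q=(np.atleast_2d(P)-e)@r
    return np.c_[c["fx"]*q[:,0]/q[:,2]+c["cx"],c["fy"]*q[:,1]/q[:,2]+c["cy"]]
def rects(C,mask,z,amin=60,off=(0,0)):
    out=[]
    for k in cv2.findContours(mask.astype(np.uint8),cv2.RETR_EXTERNAL,cv2.CHAIN_APPROX_NONE)[0]:
        if cv2.contourArea(k)<amin: continue
        w=ray(C,k[:,0,:]+np.array(off),z).astype(np.float32)
        (c,s,a)=cv2.minAreaRect(w*1000)
        if s[0]<s[1]: a+=90   # angle of long side from world x
        out.append((np.round(c,1),np.round(sorted(s),1),round((a+90)%180-90,1),k[:,0,:].mean(0).round(0)))
    return out
E
python3 - <<'E'
from h import *
C=cam("top"); im=cv2.imread("pics/top0.png"); hsv=cv2.cvtColor(im,cv2.COLOR_BGR2HSV)
H,S,V=[hsv[:,:,i].astype(int) for i in range(3)]
for p in [(239,296),(246,296),(395,292),(240,215),(340,215),(440,260),(138,293),(140,315),(200,270),(391,237),(290,220)]: print(p,hsv[p[1],p[0]])
roi=np.zeros(V.shape,bool); roi[265:330,185:410]=1
print("blocks");[print(r) for r in rects(C,roi&(V<140),0.028)]
roi=np.zeros(V.shape,bool); roi[185:330,410:470]=1
print("tray");[print(r) for r in rects(C,roi&(V<150)&(S<60),0.022)]
roi=np.zeros(V.shape,bool); roi[190:255,210:365]=1
print("bal");[print(r) for r in rects(C,roi&(V<165),0.05)]
roi=np.zeros(V.shape,bool); roi[285:300,120:160]=1
print("grip");[print(r) for r in rects(C,roi&(V<75),0.1,20)]
z=lambda x0,x1,y0,y1,f:cv2.resize(im[y0:y1,x0:x1],None,fx=f,fy=f,interpolation=2)
cv2.imwrite("pics/crop1.png",z(100,300,180,330,4))
E
```

```text
(239, 296) [104  25 132]
(246, 296) [105  24 127]
(395, 292) [103  27 131]
(240, 215) [101  22 130]
(340, 215) [103  23 132]
(440, 260) [  6  11 116]
(138, 293) [ 11 131  66]
(140, 315) [ 19 109 138]
(200, 270) [ 60   2 159]
(391, 237) [103  23 132]
(290, 220) [107  17 133]
blocks
(array([473.4, 135.1]), array([43.2, 61.1]), -73.9, array([239., 296.]))
(array([ 472.8, -232.6]), array([42.3, 62.4]), -73.2, array([394., 292.]))
(array([ 491.8, -126.8]), array([43.9, 59.4]), 79.2, array([350., 285.]))
tray
(array([ 568.2, -344.6]), array([136.9, 327.8]), -3.8, array([440., 254.]))
bal
(array([642.9,  17.9]), array([153.2, 365.7]), 88.9, array([286., 220.]))
grip
(array([484.1, 347.5]), array([ 6.6, 48.5]), 88.6, array([138., 293.]))
```

View pics/crop1.png

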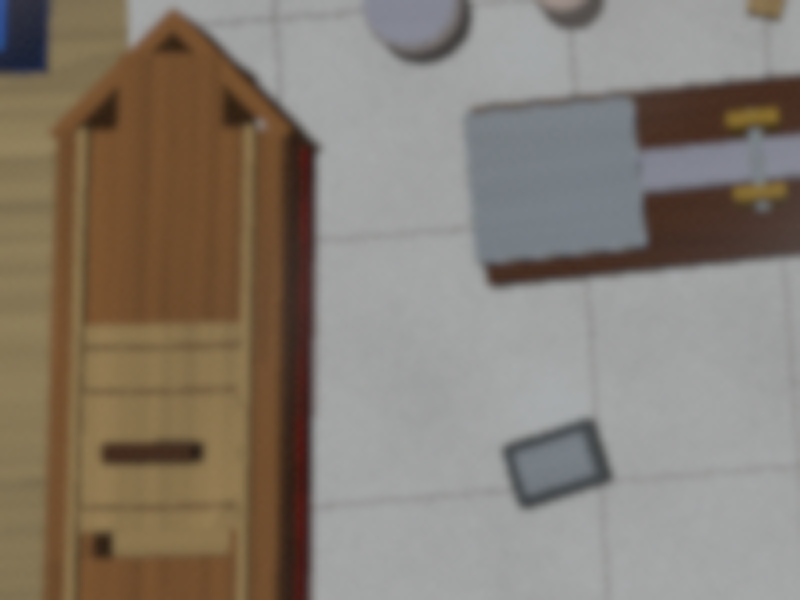

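```bash
python3 - <<'E'
from h import *
C=cam("top"); im=cv2.imread("pics/top0.png"); hsv=cv2.cvtColor(im,cv2.COLOR_BGR2HSV)
H,S,V=[hsv[:,:,i].astype(int) for i in range(3)]
s=observe(); print("tool y dir",R.from_rotvec(s["ee_rot"]).as_matrix()[:,:2].round(3).tolist())
for nm,(x0,x1,y0,y1) in dict(L=(212,268,195,255),Rr=(312,368,185,245)).items():
    roi=np.zeros(V.shape,bool); roi[y0:y1,x0:x1]=1
    m=(roi&(H>90)&(H<115)&(S>12)&(V<145)).astype(np.uint8)
    m=cv2.morphologyEx(m,cv2.MORPH_OPEN,np.ones((17,17)))
    print(nm,rects(C,m,0.05))
roi=np.zeros(V.shape,bool); roi[200:245,275:310]=1
print("brass",rects(C,roi&(S>130)&(H>15)&(H<30)&(V>80),0.065,5))
roi=np.zeros(V.shape,bool); roi[190:325,405:475]=1
m=(roi&(V<128)&(S<45)).astype(np.uint8); m=cv2.morphologyEx(m,cv2.MORPH_OPEN,np.ones((11,11)))
print("tray",rects(C,m,0.022), rects(C,m,0.005))
print("deck edge",ray(C,[(114.2,212.5),(111.2,330),(173,212),(143.7,182.5)],0.074).round(3).tolist())
print("hatch",ray(C,[(121,262),(160.5,262),(120,317),(158,318.5)],0.08).round(3).tolist())
E
```

```text
tool y dir [[0.925, 0.381], [0.381, -0.925], [-0.0, -0.001]]
L [(array([638.3, 132.1]), array([85.8, 96.3]), -89.9, array([238., 225.]))]
Rr [(array([ 659.3, -105.2]), array([86.4, 95. ]), 88.8, array([339., 214.]))]
brass [(array([625.9,  13. ]), array([ 7.7, 28.4]), -85.5, array([289., 228.])), (array([672.1,  14.7]), array([11.9, 32.7]), 88.8, array([288., 209.]))]
tray [(array([ 553.8, -343.8]), array([132.4, 268.7]), -4.0, array([439., 258.]))] [(array([ 555.2, -348. ]), array([134.2, 272.3]), -4.0, array([439., 258.]))]
deck edge [[0.669, 0.414], [0.403, 0.414], [0.668, 0.279], [0.739, 0.348]]
hatch [[0.554, 0.394], [0.552, 0.305], [0.431, 0.393], [0.426, 0.308]]
```

Call:
drive_tool([
  {"tx": 0.3, "ty": 0.89, "tz": 0, "turn": 0.7, "grip": -1},
  {"tx": 0.3, "ty": 0.89, "tz": 0, "turn": 0.7, "grip": -1},
  {"tx": 0.3, "ty": 0.89, "tz": 0, "turn": 0.7, "grip": -1},
  {"tx": 0.3, "ty": 0.89, "tz": 0, "turn": 0.7, "grip": -1},
  {"tx": 0.3, "ty": 0.89, "tz": 0, "turn": 0.7, "grip": -1},
  {"tx": 0.3, "ty": 0.89, "tz": 0, "turn": 0.7, "grip": -1},
  {"tx": 0.3, "ty": 0.89, "tz": 0, "turn": 0.7, "grip": -1},
  {"tx": 0.3, "ty": 0.89, "tz": 0, "turn": 0.7, "grip": -1},
  {"tx": 0.3, "ty": 0.89, "tz": 0, "turn": 0.7, "grip": -1},
], newtons=40)

```text
clock: 1.0
position: [0.3589, -0.2177, 0.2261]
ee_rot: [-2.652, -1.681, 0.0]
force: [-0.6, -0.7, -0.7]
width: 0.998
```

Call:
drive_tool([
  {"tx": 0.285, "ty": 0.882, "turn": 0.695},
  {"tx": 0.285, "ty": 0.882, "turn": 0.695},
  {"tx": 0.285, "ty": 0.882, "turn": 0.695},
  {"tx": 0.285, "ty": 0.882, "turn": 0.695},
  {"tx": 0.285, "ty": 0.882, "turn": 0.695},
  {"tx": 0.285, "ty": 0.882, "turn": 0.695},
  {"tx": 0.285, "ty": 0.882, "turn": 0.695},
  {"tx": 0.285, "ty": 0.882, "turn": 0.695},
  {"tx": 0.285, "ty": 0.882, "turn": 0.695},
  {"tx": 0.285, "ty": 0.882, "turn": 0.695},
])

```text
invalid input
```

```bash
cat >> h.py <<'E'
def yaw(): return np.degrees(np.arctan2(*R.from_rotvec(observe()["ee_rot"]).as_matrix()[[1,0],1]))
def fwd(): return R.from_rotvec(observe()["ee_rot"]).as_matrix()
E
python3 - <<'E'
from h import *
C=cam("wrist"); im=get_image("wrist")[:,:,::-1].copy(); cv2.imwrite("pics/w1.png",im)
s=observe(); print(s["position"].round(4),yaw())
hsv=cv2.cvtColor(im,cv2.COLOR_BGR2HSV)
p=proj(C,[.473,.135,.028])[0]; print(p)
E
```

```text
[ 0.3582 -0.22    0.2261] -25.38924349634364
[ 254.90608145 -281.68486804]
```

View pics/w1.png

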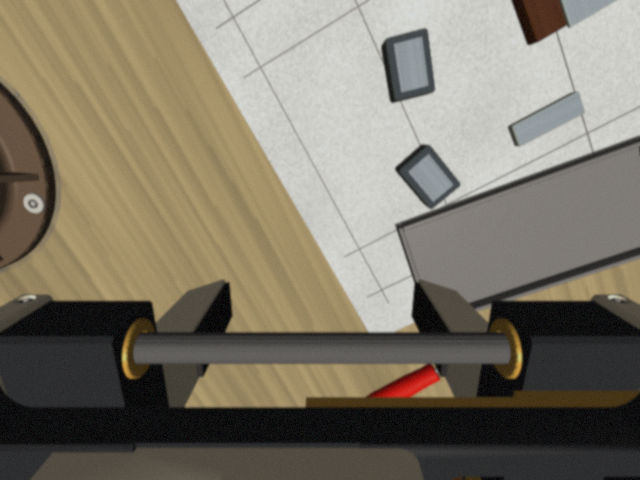

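```bash
cat >> h.py <<'E'
def wblocks(C,im,z=0.028,vis=None):
    """block top faces in a wrist picture: dark rim + grey panel differ from white mat / wood"""
    hsv=cv2.cvtColor(im,cv2.COLOR_BGR2HSV); S,V=hsv[:,:,1].astype(int),hsv[:,:,2].astype(int)
    m=((V<90)&(S<120)).astype(np.uint8); m[270:]=0
    out=[]
    for k in cv2.findContours(m,cv2.RETR_EXTERNAL,cv2.CHAIN_APPROX_NONE)[0]:
        if not 1000<cv2.contourArea(k)<30000: continue
        # panel inside = hole; its centre is the block top centre
        mm=np.zeros_like(m); cv2.drawContours(mm,[k],-1,1,-1)
        hole=(mm==1)&(m==0); hole=cv2.morphologyEx(hole.astype(np.uint8),cv2.MORPH_OPEN,np.ones((5,5)))
        out+= [("panel",)+r for r in rects(C,hole,z,200)]
        w=ray(C,k[:,0,:],z).astype(np.float32); out.append(("outer",cv2.minAreaRect(w*1000)))
    return out
E
python3 - <<'E'
from h import *
C=cam("wrist"); im=cv2.imread("pics/w1.png"); [print(r) for r in wblocks(C,im)]
E
```

```text
('panel', array([ 474.6, -237.2]), array([28.3, 44.6]), -72.9, array([430., 177.]))
('outer', ((471.9499206542969, -234.0366668701172), (39.1871223449707, 57.581077575683594), 17.1806583404541))
('outer', ((544.0299072265625, -280.58935546875), (255.50265502929688, 53.021995544433594), 6.989975929260254))
('outer', ((95.50900268554688, -71.1576156616211), (195.29127502441406, 55.122093200683594), 48.98431396484375))
('panel', array([ 494. , -130.9]), array([28. , 44.2]), 78.0, array([411.,  64.]))
('outer', ((490.45166015625, -130.93939208984375), (53.951072692871094, 42.225887298583984), 77.93370819091797))
```

Call:
drive_tool([
  {"tx": 0.285, "ty": 0.882, "tz": 0, "turn": 0.695, "grip": -1},
  {"tx": 0.285, "ty": 0.882, "tz": 0, "turn": 0.695, "grip": -1},
  {"tx": 0.285, "ty": 0.882, "tz": 0, "turn": 0.695, "grip": -1},
  {"tx": 0.285, "ty": 0.882, "tz": 0, "turn": 0.695, "grip": -1},
  {"tx": 0.285, "ty": 0.882, "tz": 0, "turn": 0.695, "grip": -1},
  {"tx": 0.285, "ty": 0.882, "tz": 0, "turn": 0.695, "grip": -1},
  {"tx": 0.285, "ty": 0.882, "tz": 0, "turn": 0.695, "grip": -1},
  {"tx": 0.285, "ty": 0.882, "tz": 0, "turn": 0.695, "grip": -1},
  {"tx": 0.285, "ty": 0.882, "tz": 0, "turn": 0.695, "grip": -1},
  {"tx": 0.285, "ty": 0.882, "tz": 0, "turn": 0.695, "grip": -1},
])

```text
clock: 2.05
position: [0.4725, 0.1316, 0.2254]
ee_rot: [-1.884, -2.512, 0.004]
force: [0.6, -0.5, 0.7]
width: 1.002
```

```bash
python3 - <<'E'
from h import *
C=cam("wrist"); im=get_image("wrist")[:,:,::-1].copy(); cv2.imwrite("pics/w2.png",im)
print(yaw(),C[1],proj(C,[.473,.135,.028]),observe()["position"])
[print(r) for r in wblocks(C,im)]
E
```

```text
16.19071924523319 [0.45120579 0.20935544 0.38256089] [[322.50677658 206.99849635]] [0.4722902  0.13080496 0.22548337]
('panel', array([475.9, 136.6]), array([26.5, 42.5]), -73.7, array([326., 206.]))
('outer', ((474.9224548339844, 138.84292602539062), (37.18506622314453, 56.166683197021484), 16.929306030273438))
('outer', ((724.2797241210938, 216.5777587890625), (39.45590591430664, 55.22919464111328), 5.809459209442139))
```

View pics/w2.png

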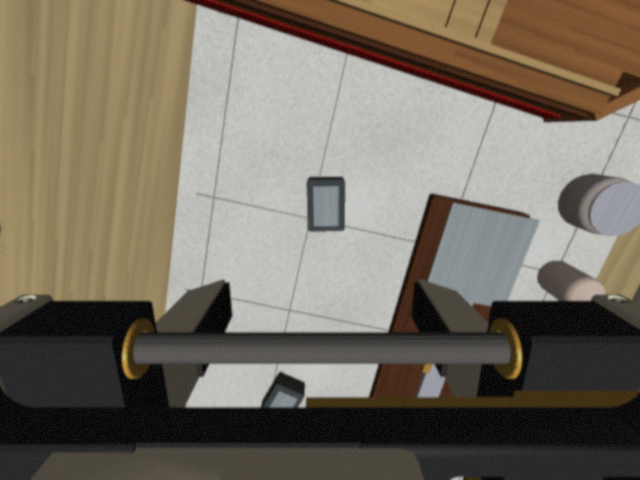

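Call:
drive_tool([
  {"tx": 0.006, "ty": 0.0125, "tz": -0.3, "turn": 0, "grip": -1},
  {"tx": 0.006, "ty": 0.0125, "tz": -0.4, "turn": 0, "grip": -1},
  {"tx": 0.006, "ty": 0.0125, "tz": -0.5, "turn": 0, "grip": -1},
  {"tx": 0.006, "ty": 0.0125, "tz": -0.533, "turn": 0, "grip": -1},
  {"tx": 0.006, "ty": 0.0125, "tz": -0.533, "turn": 0, "grip": -1},
  {"tx": 0.006, "ty": 0.0125, "tz": -0.533, "turn": 0, "grip": -1},
  {"tx": 0.006, "ty": 0.0125, "tz": -0.533, "turn": 0, "grip": -1},
  {"tx": 0.006, "ty": 0.0125, "tz": -0.533, "turn": 0, "grip": 1},
  {"tx": 0.006, "ty": 0.0125, "tz": -0.533, "turn": 0, "grip": 1},
  {"tx": 0.006, "ty": 0.0125, "tz": -0.533, "turn": 0, "grip": 1},
  {"tx": 0.006, "ty": 0.0125, "tz": -0.533, "turn": 0, "grip": 1},
  {"tx": 0.006, "ty": 0.0125, "tz": -0.533, "turn": 0, "grip": 1},
], newtons=40)

```text
clock: 3.3
position: [0.4749, 0.1358, 0.0126]
ee_rot: [-1.886, -2.512, 0.004]
force: [0.7, 0.4, 0.5]
width: 0.615
```

Call:
drive_tool([
  {"tx": 0, "ty": 0, "tz": 0, "turn": 0, "grip": 1},
  {"tx": 0, "ty": 0, "tz": 0, "turn": 0, "grip": 1},
  {"tx": 0, "ty": 0, "tz": 0, "turn": 0, "grip": 1},
  {"tx": 0, "ty": 0, "tz": 0, "turn": 0, "grip": 1},
  {"tx": 0, "ty": 0, "tz": 0, "turn": 0, "grip": 1},
  {"tx": 0, "ty": 0, "tz": 0, "turn": 0, "grip": 1},
])

```text
clock: 3.9
position: [0.4749, 0.1358, 0.0126]
ee_rot: [-1.886, -2.512, 0.004]
force: [-0.1, 0.0, 0.6]
width: 0.433
```

Call:
drive_tool([
  {"tx": 0, "ty": 0, "tz": 0.12, "turn": 0, "grip": 1},
  {"tx": 0, "ty": 0, "tz": 0.24, "turn": 0, "grip": 1},
  {"tx": 0, "ty": 0, "tz": 0.35, "turn": 0, "grip": 1},
  {"tx": 0.2, "ty": -0.01, "tz": 0.35, "turn": -0.1, "grip": 1},
  {"tx": 0.3, "ty": -0.01, "tz": 0.35, "turn": -0.187, "grip": 1},
  {"tx": 0.408, "ty": -0.01, "tz": 0.35, "turn": -0.187, "grip": 1},
  {"tx": 0.408, "ty": -0.01, "tz": 0.35, "turn": -0.187, "grip": 1},
  {"tx": 0.408, "ty": -0.01, "tz": 0.35, "turn": -0.187, "grip": 1},
  {"tx": 0.408, "ty": -0.01, "tz": 0.35, "turn": -0.187, "grip": 1},
])

```text
clock: 4.8
position: [0.6366, 0.132, 0.1514]
ee_rot: [-2.12, -2.314, 0.007]
force: [0.6, 0.6, -4.1]
width: 0.429
```

```bash
python3 - <<'E'
from h import *
C=cam("wrist"); im=get_image("wrist")[:,:,::-1].copy(); cv2.imwrite("pics/w3.png",im)
s=observe();print(yaw(),proj(C,[.638,.132,.05]),s["position"],s["width"],s["force"])
E
```

```text
5.031789537186215 [[322.31658664 237.64686939]] [0.63638273 0.13214339 0.15186562] 0.43022412197107845 [ 0.17149286  0.92630597 -4.32648617]
```

View pics/w3.png

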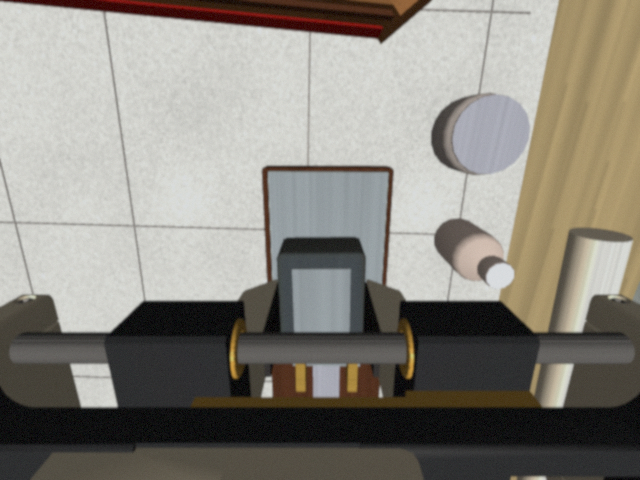

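```bash
python3 - <<'E'
from h import *
C=cam("wrist")
p=ray(C,[(269,172),(391,171)],.05);print(p.round(4)); b=np.array([-.088,.996]);print("pan ctr",p.mean(0)-.05*b, np.linalg.norm(p[0]-p[1]))
q=ray(C,[(287,239),(359,239),(293,268),(350,268)],.1675);print(q.round(4));print("block ctr from far edge",q[:2].mean(0)-.028*b," from panel edge", q[2:].mean(0)-.022*b)
E
```

```text
[[0.594  0.1791]
 [0.6837 0.1878]]
pan ctr [0.64326334 0.13369317] 0.09010705097324347
[[0.6198 0.1668]
 [0.6505 0.1695]
 [0.6232 0.1536]
 [0.6482 0.1559]]
block ctr from far edge [0.63759603 0.14025007]  from panel edge [0.63761037 0.13282492]
```

Call:
drive_tool([
  {"tx": 0.011, "ty": 0.0025, "tz": -0.1, "turn": 0, "grip": 1},
  {"tx": 0.011, "ty": 0.0025, "tz": -0.18, "turn": 0, "grip": 1},
  {"tx": 0.011, "ty": 0.0025, "tz": -0.21, "turn": 0, "grip": 1},
  {"tx": 0.011, "ty": 0.0025, "tz": -0.23, "turn": 0, "grip": 1},
  {"tx": 0.011, "ty": 0.0025, "tz": -0.24, "turn": 0, "grip": 1},
  {"tx": 0.011, "ty": 0.0025, "tz": -0.25, "turn": 0, "grip": 1},
  {"tx": 0.011, "ty": 0.0025, "tz": -0.25, "turn": 0, "grip": 1},
  {"tx": 0.011, "ty": 0.0025, "tz": -0.25, "turn": 0, "grip": 1},
])

```text
clock: 5.65
position: [0.6413, 0.1333, 0.0527]
ee_rot: [-2.121, -2.316, 0.005]
force: [-0.7, -0.1, -4.7]
width: 0.435
```

Call:
drive_tool([
  {"tx": 0, "ty": 0, "tz": 0, "turn": 0, "grip": -1},
  {"tx": 0, "ty": 0, "tz": 0, "turn": 0, "grip": -1},
  {"tx": 0, "ty": 0, "tz": 0, "turn": 0, "grip": -1},
  {"tx": 0, "ty": 0, "tz": 0, "turn": 0, "grip": -1},
  {"tx": 0, "ty": 0, "tz": 0, "turn": 0, "grip": -1},
  {"tx": 0, "ty": 0, "tz": 0, "turn": 0, "grip": -1},
  {"tx": 0, "ty": 0, "tz": 0.05, "turn": 0, "grip": -1},
  {"tx": 0, "ty": 0, "tz": 0.15, "turn": 0, "grip": -1},
  {"tx": 0, "ty": 0, "tz": 0.27, "turn": 0, "grip": -1},
  {"tx": 0, "ty": 0, "tz": 0.38, "turn": 0, "grip": -1},
  {"tx": 0, "ty": 0, "tz": 0.42, "turn": 0, "grip": -1},
])

```text
clock: 6.75
position: [0.643, 0.1345, 0.2261]
ee_rot: [2.121, 2.316, 0.004]
force: [0.2, 0.4, -1.1]
width: 1.001
```

Call:
drive_tool([
  {"tx": -0.37, "ty": -0.655, "tz": 0, "turn": -0.285, "grip": -1},
  {"tx": -0.37, "ty": -0.655, "tz": 0, "turn": -0.285, "grip": -1},
  {"tx": -0.37, "ty": -0.655, "tz": 0, "turn": -0.285, "grip": -1},
  {"tx": -0.37, "ty": -0.655, "tz": 0, "turn": -0.285, "grip": -1},
  {"tx": -0.37, "ty": -0.655, "tz": 0, "turn": -0.285, "grip": -1},
  {"tx": -0.37, "ty": -0.655, "tz": 0, "turn": -0.285, "grip": -1},
  {"tx": -0.37, "ty": -0.655, "tz": 0, "turn": -0.285, "grip": -1},
  {"tx": -0.37, "ty": -0.655, "tz": 0, "turn": -0.285, "grip": -1},
  {"tx": -0.37, "ty": -0.655, "tz": 0, "turn": -0.285, "grip": -1},
])

```text
clock: 7.65
position: [0.4956, -0.1262, 0.2263]
ee_rot: [2.44, 1.976, 0.006]
force: [0.5, -0.2, 0.1]
width: 1.001
```

```bash
cat > look.py <<'E'
from h import *
import sys
n=sys.argv[1]
t=get_image("top")[:,:,::-1].copy(); cv2.imwrite(f"pics/t{n}.png",t)
cv2.imwrite(f"pics/s{n}.png",get_image("scene")[:,:,::-1])
C=cam("wrist"); im=get_image("wrist")[:,:,::-1].copy(); cv2.imwrite(f"pics/w{n}.png",im)
s=observe();print("yaw",yaw().round(2),s["position"].round(4),round(s["width"],3),s["clock"])
[print(r) for r in wblocks(C,im)]
E
python3 look.py 4
```

```text
yaw -11.91 [ 0.4956 -0.1259  0.226 ] 1.001 7.8
('panel', array([ 495.1, -127.5]), array([27.4, 43.2]), 77.3, array([319., 212.]))
('outer', ((495.21002197265625, -125.4511947631836), (55.961181640625, 37.38676071166992), 77.39195251464844))
```

Call:
drive_tool([
  {"tx": 0, "ty": -0.004, "tz": -0.3, "turn": -0.012, "grip": -1},
  {"tx": 0, "ty": -0.004, "tz": -0.4, "turn": -0.012, "grip": -1},
  {"tx": 0, "ty": -0.004, "tz": -0.5, "turn": -0.012, "grip": -1},
  {"tx": 0, "ty": -0.004, "tz": -0.534, "turn": -0.012, "grip": -1},
  {"tx": 0, "ty": -0.004, "tz": -0.534, "turn": -0.012, "grip": -1},
  {"tx": 0, "ty": -0.004, "tz": -0.534, "turn": -0.012, "grip": 1},
  {"tx": 0, "ty": -0.004, "tz": -0.534, "turn": -0.012, "grip": 1},
  {"tx": 0, "ty": -0.004, "tz": -0.534, "turn": -0.012, "grip": 1},
  {"tx": 0, "ty": -0.004, "tz": -0.534, "turn": -0.012, "grip": 1},
  {"tx": 0, "ty": -0.004, "tz": -0.534, "turn": -0.012, "grip": 1},
  {"tx": 0, "ty": -0.004, "tz": -0.534, "turn": -0.012, "grip": 1},
  {"tx": 0, "ty": -0.004, "tz": -0.534, "turn": -0.012, "grip": 1},
  {"tx": 0, "ty": -0.004, "tz": -0.534, "turn": -0.012, "grip": 1},
  {"tx": 0, "ty": -0.004, "tz": -0.534, "turn": -0.012, "grip": 1},
  {"tx": 0, "ty": -0.004, "tz": -0.534, "turn": -0.012, "grip": 1},
  {"tx": 0, "ty": -0.004, "tz": -0.534, "turn": -0.012, "grip": 1},
], newtons=40)

```text
clock: 9.4
position: [0.4955, -0.1276, 0.0127]
ee_rot: [2.451, 1.962, 0.004]
force: [-2.0, -1.1, 6.0]
width: 0.431
```

```bash
python3 - <<'E'
import cv2,numpy as np
a=cv2.resize(cv2.imread("pics/s4.png")[160:360,260:460],None,fx=3,fy=3,interpolation=2)
cv2.imwrite("pics/c4.png",a)
E
```

```text
(no output)
```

View pics/c4.png

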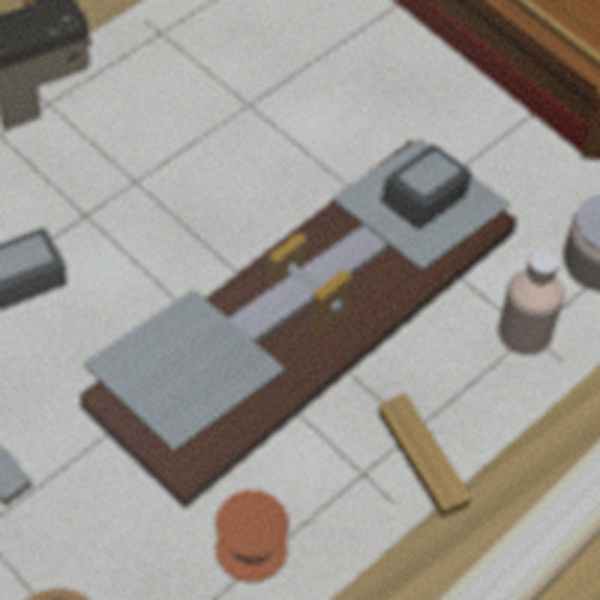

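Call:
drive_tool([
  {"tx": 0, "ty": 0, "tz": 0.12, "turn": 0, "grip": 1},
  {"tx": 0, "ty": 0, "tz": 0.24, "turn": 0, "grip": 1},
  {"tx": 0, "ty": 0, "tz": 0.36, "turn": 0, "grip": 1},
  {"tx": 0.2, "ty": 0.02, "tz": 0.4, "turn": 0.14, "grip": 1},
  {"tx": 0.3, "ty": 0.04, "tz": 0.4, "turn": 0.295, "grip": 1},
  {"tx": 0.414, "ty": 0.056, "tz": 0.4, "turn": 0.295, "grip": 1},
  {"tx": 0.414, "ty": 0.056, "tz": 0.4, "turn": 0.295, "grip": 1},
  {"tx": 0.414, "ty": 0.056, "tz": 0.4, "turn": 0.295, "grip": 1},
  {"tx": 0.414, "ty": 0.056, "tz": 0.4, "turn": 0.295, "grip": 1},
  {"tx": 0.414, "ty": 0.056, "tz": 0.4, "turn": 0.295, "grip": 1},
])

```text
clock: 10.4
position: [0.6598, -0.1057, 0.1723]
ee_rot: [2.121, 2.317, 0.003]
force: [-0.5, -0.2, -2.1]
width: 0.432
```

```bash
python3 look.py 5; python3 -c "
from h import *
print(observe()['force'],proj(cam('wrist'),[[.661,-.105,.064]]))"
```

```text
yaw 5.04 [ 0.6603 -0.1058  0.1729] 0.43 10.55
('outer', ((663.969970703125, -136.1522979736328), (80.74195098876953, 27.667585372924805), 4.9936203956604))
[-0.86563681 -0.16841166 -1.37694684] [[320.53959081 234.02573579]]
```

View pics/w5.png

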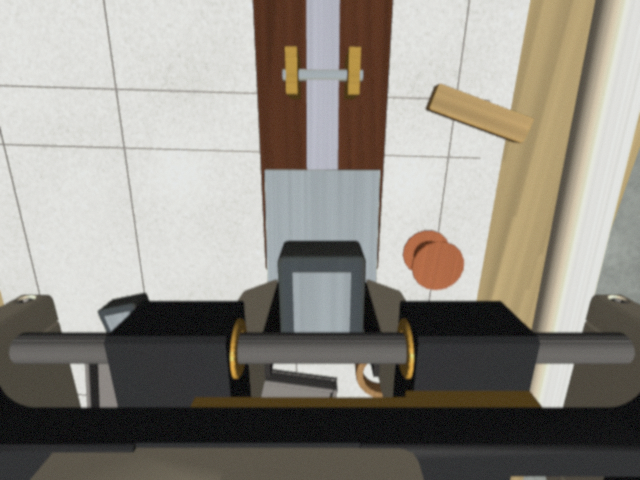

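```bash
python3 - <<'E'
from h import *
C=cam("wrist"); p=ray(C,[(265,170),(379,170)],.058);b=np.array([-.088,.996]);print(p,"pan ctr",p.mean(0)-.05*b,np.linalg.norm(p[0]-p[1]))
q=ray(C,[(293,271),(351,271)],.1885);print("block",q.mean(0)-.022*b); print("pivot",ray(C,[(323,75)],.044)-.12*b)
E
```

```text
[[ 0.61376213 -0.05894801]
 [ 0.70180607 -0.05118416]] pan ctr [ 0.6621841  -0.10486608] 0.08838559351838263
block [ 0.66175036 -0.10658284]
pivot [[ 0.66301123 -0.10567501]]
```

Call:
drive_tool([
  {"tx": 0.003, "ty": 0.002, "tz": -0.1, "turn": 0, "grip": 1},
  {"tx": 0.003, "ty": 0.002, "tz": -0.18, "turn": 0, "grip": 1},
  {"tx": 0.003, "ty": 0.002, "tz": -0.22, "turn": 0, "grip": 1},
  {"tx": 0.003, "ty": 0.002, "tz": -0.235, "turn": 0, "grip": 1},
  {"tx": 0.003, "ty": 0.002, "tz": -0.235, "turn": 0, "grip": 1},
  {"tx": 0.003, "ty": 0.002, "tz": -0.235, "turn": 0, "grip": 1},
  {"tx": 0.003, "ty": 0.002, "tz": -0.235, "turn": 0, "grip": -1},
  {"tx": 0.003, "ty": 0.002, "tz": -0.235, "turn": 0, "grip": -1},
  {"tx": 0.003, "ty": 0.002, "tz": -0.235, "turn": 0, "grip": -1},
  {"tx": 0.003, "ty": 0.002, "tz": -0.235, "turn": 0, "grip": -1},
  {"tx": 0.003, "ty": 0.002, "tz": -0.235, "turn": 0, "grip": -1},
  {"tx": 0.003, "ty": 0.002, "tz": -0.235, "turn": 0, "grip": -1},
  {"tx": 0.003, "ty": 0.002, "tz": -0.235, "turn": 0, "grip": -1},
  {"tx": 0.003, "ty": 0.002, "tz": -0.235, "turn": 0, "grip": -1},
  {"tx": 0.003, "ty": 0.002, "tz": -0.15, "turn": 0, "grip": -1},
  {"tx": 0.003, "ty": 0.002, "tz": -0.05, "turn": 0, "grip": -1},
  {"tx": 0.003, "ty": 0.002, "tz": 0.05, "turn": 0, "grip": -1},
  {"tx": 0.003, "ty": 0.002, "tz": 0.14, "turn": 0, "grip": -1},
  {"tx": 0.003, "ty": 0.002, "tz": 0.14, "turn": 0, "grip": -1},
  {"tx": 0.003, "ty": 0.002, "tz": 0.14, "turn": 0, "grip": -1},
])

```text
clock: 12.55
position: [0.6618, -0.1049, 0.2298]
ee_rot: [2.12, 2.315, 0.005]
force: [-0.6, -0.3, -0.4]
width: 1.0
```

```bash
python3 look.py 6; python3 - <<'E'
import cv2,numpy as np
a=cv2.resize(cv2.imread("pics/s6.png")[160:350,270:450],None,fx=2.2,fy=3,interpolation=2)
b=cv2.imread("pics/w6.png"); b=cv2.resize(b,(400,570)) 
cv2.imwrite("pics/c6.png",np.hstack([a,b[:,:]]))
E
```

```text
yaw 5.03 [ 0.6606 -0.1051  0.2273] 1.002 12.7
('panel', array([ 665.7, -120.2]), array([33.7, 54. ]), -85.0, array([323., 223.]))
('outer', ((665.5819091796875, -118.93101501464844), (46.91073989868164, 68.18193817138672), 5.040570259094238))
```

View pics/c6.png

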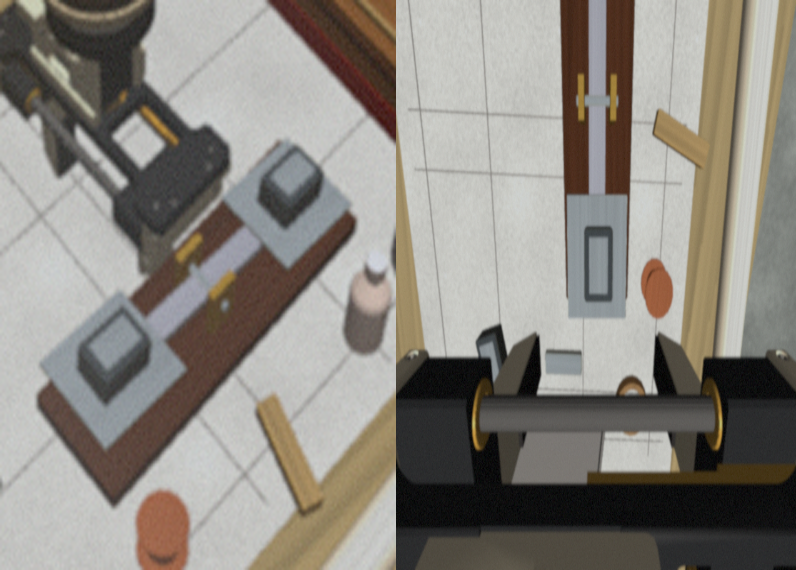

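```bash
python3 -c "
from h import *
print(ray(cam('wrist'),[(323,223)],.093))"
```

```text
[[ 0.66292905 -0.10178578]]
```

Call:
drive_tool([
  {"tx": 0.003, "ty": 0, "tz": -0.12, "turn": 0, "grip": -1},
  {"tx": 0.003, "ty": 0, "tz": -0.24, "turn": 0, "grip": -1},
  {"tx": 0.003, "ty": 0, "tz": -0.34, "turn": 0, "grip": -1},
  {"tx": 0.003, "ty": 0, "tz": -0.38, "turn": 0, "grip": -1},
  {"tx": 0.003, "ty": 0, "tz": -0.38, "turn": 0, "grip": -1},
  {"tx": 0.003, "ty": 0, "tz": -0.38, "turn": 0, "grip": 1},
  {"tx": 0.003, "ty": 0, "tz": -0.38, "turn": 0, "grip": 1},
  {"tx": 0.003, "ty": 0, "tz": -0.38, "turn": 0, "grip": 1},
  {"tx": 0.003, "ty": 0, "tz": -0.38, "turn": 0, "grip": 1},
  {"tx": 0.003, "ty": 0, "tz": -0.38, "turn": 0, "grip": 1},
  {"tx": 0.003, "ty": 0, "tz": -0.38, "turn": 0, "grip": 1},
  {"tx": 0.003, "ty": 0, "tz": -0.38, "turn": 0, "grip": 1},
  {"tx": 0.003, "ty": 0, "tz": -0.38, "turn": 0, "grip": 1},
  {"tx": 0.003, "ty": 0, "tz": -0.38, "turn": 0, "grip": 1},
  {"tx": 0.003, "ty": 0, "tz": -0.38, "turn": 0, "grip": 1},
  {"tx": 0.003, "ty": 0, "tz": -0.38, "turn": 0, "grip": 1},
])

```text
clock: 14.3
position: [0.6619, -0.1051, 0.0754]
ee_rot: [-2.121, -2.317, -0.001]
force: [-0.5, 0.3, 2.4]
width: 0.431
```

Call:
drive_tool([
  {"tx": 0, "ty": 0, "tz": 0.12, "turn": 0, "grip": 1},
  {"tx": 0, "ty": 0, "tz": 0.24, "turn": 0, "grip": 1},
  {"tx": -0.04, "ty": -0.15, "tz": 0.25, "turn": -0.05, "grip": 1},
  {"tx": -0.06, "ty": -0.27, "tz": 0.25, "turn": -0.1, "grip": 1},
  {"tx": -0.09, "ty": -0.39, "tz": 0.25, "turn": -0.15, "grip": 1},
  {"tx": -0.11, "ty": -0.5, "tz": 0.25, "turn": -0.15, "grip": 1},
  {"tx": -0.132, "ty": -0.607, "tz": 0.25, "turn": -0.15, "grip": 1},
  {"tx": -0.132, "ty": -0.607, "tz": 0.25, "turn": -0.15, "grip": 1},
  {"tx": -0.132, "ty": -0.607, "tz": 0.25, "turn": -0.15, "grip": 1},
  {"tx": -0.132, "ty": -0.607, "tz": 0.25, "turn": -0.15, "grip": 1},
])

```text
clock: 15.3
position: [0.6094, -0.3462, 0.175]
ee_rot: [-2.294, -2.144, -0.003]
force: [0.3, 0.8, -1.1]
width: 0.433
```

```bash
python3 look.py 7
```

```text
yaw -3.82 [ 0.6098 -0.346   0.1755] 0.434 15.45
('outer', ((609.192626953125, -376.39166259765625), (28.854143142700195, 81.79764556884766), 86.19146728515625))
('outer', ((481.82427978515625, -235.18341064453125), (43.116424560546875, 55.842063903808594), 17.145280838012695))
```

View pics/w7.png

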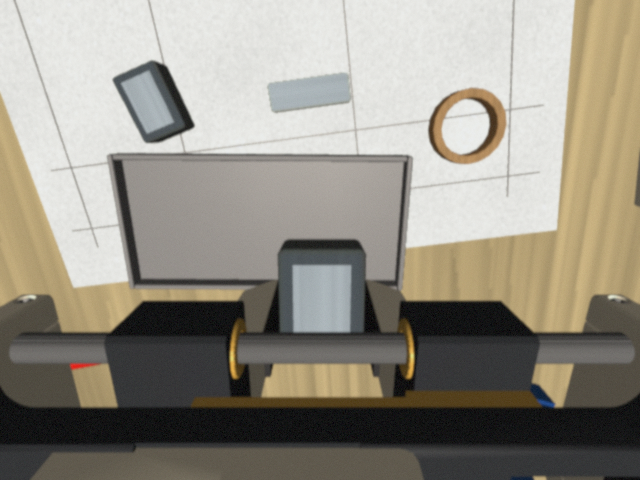

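```bash
python3 - <<'E'
from h import *
C=cam("wrist"); p=ray(C,[(110,155),(412,156),(402,290),(131,289)],.022);print(p,p.mean(0)); print(proj(C,[.6098,-.346,.03]))
E
```

```text
[[ 0.43096994 -0.27421052]
 [ 0.69424151 -0.29253699]
 [ 0.68595689 -0.42116361]
 [ 0.41958701 -0.40228735]] [ 0.55768884 -0.34754962]
[[319.80491812 223.53012198]]
```

Call:
drive_tool([
  {"tx": 0.007, "ty": -0.012, "tz": -0.12, "turn": 0, "grip": 1},
  {"tx": 0.007, "ty": -0.012, "tz": -0.24, "turn": 0, "grip": 1},
  {"tx": 0.007, "ty": -0.012, "tz": -0.34, "turn": 0, "grip": 1},
  {"tx": 0.007, "ty": -0.012, "tz": -0.385, "turn": 0, "grip": 1},
  {"tx": 0.007, "ty": -0.012, "tz": -0.385, "turn": 0, "grip": 1},
  {"tx": 0.007, "ty": -0.012, "tz": -0.385, "turn": 0, "grip": 1},
  {"tx": 0.007, "ty": -0.012, "tz": -0.385, "turn": 0, "grip": -0.3},
  {"tx": 0.007, "ty": -0.012, "tz": -0.385, "turn": 0, "grip": -0.3},
  {"tx": 0.007, "ty": -0.012, "tz": -0.385, "turn": 0, "grip": -0.3},
  {"tx": 0.007, "ty": -0.012, "tz": -0.385, "turn": 0, "grip": -0.3},
  {"tx": 0.007, "ty": -0.012, "tz": -0.385, "turn": 0, "grip": -0.3},
  {"tx": 0.007, "ty": -0.012, "tz": -0.3, "turn": 0, "grip": -0.3},
  {"tx": 0.007, "ty": -0.012, "tz": -0.2, "turn": 0, "grip": -0.3},
  {"tx": 0.007, "ty": -0.012, "tz": -0.1, "turn": 0, "grip": -0.3},
  {"tx": 0.007, "ty": -0.012, "tz": 0, "turn": 0, "grip": -1},
  {"tx": 0.007, "ty": -0.012, "tz": 0.13, "turn": 0, "grip": -1},
  {"tx": 0.007, "ty": -0.012, "tz": 0.13, "turn": 0, "grip": -1},
])

```text
clock: 17.15
position: [0.6159, -0.3516, 0.2356]
ee_rot: [2.287, 2.139, 0.01]
force: [0.4, -0.1, -0.6]
width: 0.859
```

Call:
drive_tool([
  {"tx": -0.35, "ty": 0.29, "tz": -0.02, "turn": 0.347, "grip": -1},
  {"tx": -0.35, "ty": 0.29, "tz": -0.02, "turn": 0.347, "grip": -1},
  {"tx": -0.35, "ty": 0.29, "tz": -0.02, "turn": 0.347, "grip": -1},
  {"tx": -0.35, "ty": 0.29, "tz": -0.02, "turn": 0.347, "grip": -1},
  {"tx": -0.35, "ty": 0.29, "tz": -0.02, "turn": 0.347, "grip": -1},
  {"tx": -0.35, "ty": 0.29, "tz": -0.02, "turn": 0.347, "grip": -1},
  {"tx": -0.35, "ty": 0.29, "tz": -0.02, "turn": 0.347, "grip": -1},
])

```text
clock: 17.85
position: [0.4767, -0.2365, 0.2277]
ee_rot: [1.864, 2.517, 0.013]
force: [-0.1, -0.3, -0.3]
width: 0.998
```

```bash
python3 look.py 8
```

```text
yaw 16.96 [ 0.4766 -0.2361  0.2273] 0.997 18.0
('panel', array([ 475.6, -233.9]), array([27.7, 43.8]), -73.2, array([318., 207.]))
('outer', ((474.4043884277344, -231.87355041503906), (36.70856475830078, 55.633487701416016), 17.65123748779297))
```

Call:
drive_tool([
  {"tx": -0.003, "ty": 0.005, "tz": -0.12, "turn": 0, "grip": -0.7},
  {"tx": -0.003, "ty": 0.005, "tz": -0.3, "turn": 0, "grip": -0.7},
  {"tx": -0.003, "ty": 0.005, "tz": -0.42, "turn": 0, "grip": -0.7},
  {"tx": -0.003, "ty": 0.005, "tz": -0.5, "turn": 0, "grip": -0.7},
  {"tx": -0.003, "ty": 0.005, "tz": -0.537, "turn": 0, "grip": -0.7},
  {"tx": -0.003, "ty": 0.005, "tz": -0.537, "turn": 0, "grip": -0.7},
  {"tx": -0.003, "ty": 0.005, "tz": -0.537, "turn": 0, "grip": 1},
  {"tx": -0.003, "ty": 0.005, "tz": -0.537, "turn": 0, "grip": 1},
  {"tx": -0.003, "ty": 0.005, "tz": -0.537, "turn": 0, "grip": 1},
  {"tx": -0.003, "ty": 0.005, "tz": -0.537, "turn": 0, "grip": 1},
  {"tx": -0.003, "ty": 0.005, "tz": -0.537, "turn": 0, "grip": 1},
  {"tx": -0.003, "ty": 0.005, "tz": -0.537, "turn": 0, "grip": 1},
  {"tx": -0.003, "ty": 0.005, "tz": -0.537, "turn": 0, "grip": 1},
  {"tx": -0.003, "ty": 0.005, "tz": -0.537, "turn": 0, "grip": 1},
  {"tx": -0.003, "ty": 0.005, "tz": -0.537, "turn": 0, "grip": 1},
  {"tx": -0.003, "ty": 0.005, "tz": -0.537, "turn": 0, "grip": 1},
])

```text
clock: 19.6
position: [0.4756, -0.2344, 0.0131]
ee_rot: [1.864, 2.517, 0.013]
force: [-1.4, 0.6, 7.0]
width: 0.431
```

Call:
drive_tool([
  {"tx": 0, "ty": 0, "tz": 0.12, "turn": 0, "grip": 1},
  {"tx": 0, "ty": 0, "tz": 0.24, "turn": 0, "grip": 1},
  {"tx": 0, "ty": 0, "tz": 0.36, "turn": 0, "grip": 1},
  {"tx": 0.1, "ty": 0.07, "tz": 0.4, "turn": -0.1, "grip": 1},
  {"tx": 0.2, "ty": 0.14, "tz": 0.4, "turn": -0.2, "grip": 1},
  {"tx": 0.3, "ty": 0.21, "tz": 0.4, "turn": -0.2, "grip": 1},
  {"tx": 0.4, "ty": 0.28, "tz": 0.4, "turn": -0.2, "grip": 1},
  {"tx": 0.466, "ty": 0.322, "tz": 0.4, "turn": -0.2, "grip": 1},
  {"tx": 0.466, "ty": 0.322, "tz": 0.4, "turn": -0.2, "grip": 1},
  {"tx": 0.466, "ty": 0.322, "tz": 0.4, "turn": -0.2, "grip": 1},
  {"tx": 0.466, "ty": 0.322, "tz": 0.4, "turn": -0.2, "grip": 1},
  {"tx": 0.466, "ty": 0.322, "tz": 0.4, "turn": -0.2, "grip": 1},
])

```text
clock: 20.8
position: [0.6611, -0.107, 0.1731]
ee_rot: [2.118, 2.306, 0.01]
force: [-0.3, -0.2, -1.7]
width: 0.432
```

```bash
python3 look.py 9; python3 - <<'E'
from h import *
s=observe();print(s["force"]);C=cam("wrist");im=cv2.imread("pics/w9.png");g=cv2.cvtColor(im,cv2.COLOR_BGR2GRAY).astype(int)
col=g[150:330,322];print(col[::3].tolist()); print(im[215,330],"compare w5 col",cv2.cvtColor(cv2.imread("pics/w5.png"),6)[150:330:3,322].tolist())
E
```

```text
yaw 4.88 [ 0.6615 -0.1065  0.1733] 0.431 20.95
('outer', ((666.6229858398438, -136.2114715576172), (80.8969955444336, 30.675260543823242), 4.598588943481445))
[ 0.4269913   0.35722222 -0.98509721]
[184, 183, 182, 182, 180, 182, 153, 165, 165, 166, 164, 167, 166, 164, 166, 168, 165, 166, 168, 166, 166, 163, 166, 169, 168, 165, 165, 167, 164, 130, 36, 35, 36, 42, 42, 68, 82, 77, 77, 80, 144, 169, 170, 172, 169, 169, 170, 172, 171, 173, 170, 169, 170, 170, 171, 169, 172, 169, 170, 169]
[176 172 162] compare w5 col [185, 184, 185, 184, 184, 186, 180, 165, 161, 165, 164, 164, 164, 165, 163, 166, 165, 167, 165, 166, 167, 166, 166, 167, 168, 168, 167, 168, 167, 169, 118, 39, 28, 39, 30, 44, 74, 80, 79, 76, 79, 155, 167, 169, 173, 171, 171, 172, 170, 169, 171, 173, 169, 173, 172, 170, 173, 172, 173, 170]
```

Call:
drive_tool([
  {"tx": 0.001, "ty": 0.003, "tz": -0.1, "turn": 0, "grip": 1},
  {"tx": 0.001, "ty": 0.003, "tz": -0.18, "turn": 0, "grip": 1},
  {"tx": 0.001, "ty": 0.003, "tz": -0.22, "turn": 0, "grip": 1},
  {"tx": 0.001, "ty": 0.003, "tz": -0.235, "turn": 0, "grip": 1},
  {"tx": 0.001, "ty": 0.003, "tz": -0.235, "turn": 0, "grip": 1},
  {"tx": 0.001, "ty": 0.003, "tz": -0.235, "turn": 0, "grip": 1},
  {"tx": 0.001, "ty": 0.003, "tz": -0.235, "turn": 0, "grip": -1},
  {"tx": 0.001, "ty": 0.003, "tz": -0.235, "turn": 0, "grip": -1},
  {"tx": 0.001, "ty": 0.003, "tz": -0.235, "turn": 0, "grip": -1},
  {"tx": 0.001, "ty": 0.003, "tz": -0.235, "turn": 0, "grip": -1},
  {"tx": 0.001, "ty": 0.003, "tz": -0.235, "turn": 0, "grip": -1},
  {"tx": 0.001, "ty": 0.003, "tz": -0.235, "turn": 0, "grip": -1},
  {"tx": 0.001, "ty": 0.003, "tz": -0.235, "turn": 0, "grip": -1},
  {"tx": 0.001, "ty": 0.003, "tz": -0.235, "turn": 0, "grip": -1},
  {"tx": 0.001, "ty": 0.003, "tz": -0.15, "turn": 0, "grip": -1},
  {"tx": 0.001, "ty": 0.003, "tz": -0.05, "turn": 0, "grip": -1},
  {"tx": 0.001, "ty": 0.003, "tz": 0.05, "turn": 0, "grip": -1},
  {"tx": 0.001, "ty": 0.003, "tz": 0.14, "turn": 0, "grip": -1},
  {"tx": 0.001, "ty": 0.003, "tz": 0.14, "turn": 0, "grip": -1},
  {"tx": 0.001, "ty": 0.003, "tz": 0.14, "turn": 0, "grip": -1},
])

```text
clock: 22.95
position: [0.6623, -0.1053, 0.2301]
ee_rot: [2.117, 2.305, 0.012]
force: [-0.9, -0.5, -0.8]
width: 0.998
```

```bash
python3 look.py 10; python3 - <<'E'
import cv2,numpy as np
a=cv2.resize(cv2.imread("pics/s10.png")[160:350,270:450],None,fx=2.2,fy=3,interpolation=2)
b=cv2.resize(cv2.imread("pics/w10.png"),(400,570)) 
cv2.imwrite("pics/c10.png",np.hstack([a,b]))
E
```

```text
yaw 4.88 [ 0.6611 -0.1055  0.2277] 1.001 23.1
('panel', array([ 666.4, -119.1]), array([32.6, 54.2]), -85.7, array([322., 221.]))
('outer', ((666.1181640625, -117.84877014160156), (46.824607849121094, 68.11487579345703), 4.805196762084961))
```

View pics/c10.png

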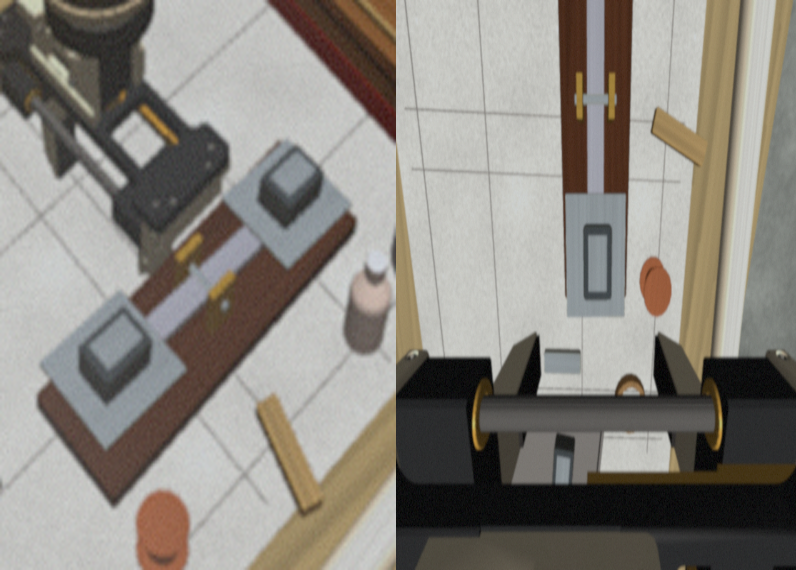

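Call:
drive_tool([
  {"tx": -0.3, "ty": 0.8, "tz": 0.03, "turn": -0.1, "grip": -1},
  {"tx": -0.3, "ty": 0.8, "tz": 0.03, "turn": -0.1, "grip": -1},
  {"tx": -0.3, "ty": 0.8, "tz": 0.03, "turn": -0.1, "grip": -1},
  {"tx": -0.3, "ty": 0.8, "tz": 0.03, "turn": -0.1, "grip": -1},
  {"tx": -0.3, "ty": 0.8, "tz": 0.03, "turn": -0.1, "grip": -1},
  {"tx": -0.3, "ty": 0.8, "tz": 0.03, "turn": -0.1, "grip": -1},
  {"tx": -0.3, "ty": 0.8, "tz": 0.03, "turn": -0.1, "grip": -1},
  {"tx": -0.44, "ty": 1, "tz": 0.03, "turn": -0.1, "grip": -1},
  {"tx": -0.44, "ty": 1, "tz": 0.03, "turn": -0.1, "grip": -1},
  {"tx": -0.44, "ty": 1, "tz": 0.03, "turn": -0.1, "grip": -1},
  {"tx": -0.44, "ty": 1, "tz": 0.03, "turn": -0.1, "grip": -1},
  {"tx": -0.44, "ty": 1, "tz": 0.03, "turn": -0.1, "grip": -1},
])

```text
clock: 24.3
position: [0.4856, 0.2931, 0.2388]
ee_rot: [2.238, 2.192, 0.005]
force: [0.4, 0.1, -0.1]
width: 0.997
```

Call:
drive_tool([
  {"tx": 0, "ty": 0.13, "tz": 0, "turn": 0, "grip": -1},
  {"tx": 0, "ty": 0.13, "tz": 0, "turn": 0, "grip": -1},
  {"tx": 0, "ty": 0.13, "tz": 0, "turn": 0, "grip": -1},
  {"tx": 0, "ty": 0.13, "tz": 0, "turn": 0, "grip": -1},
])

```text
clock: 24.7
position: [0.4866, 0.3433, 0.2381]
ee_rot: [2.24, 2.189, 0.003]
force: [0.2, 0.1, -0.3]
width: 1.003
```

```bash
python3 look.py 11; python3 -c "
from h import *
print(proj(cam('wrist'),[[.484,.3475,.1]]))"
```

```text
yaw -1.33 [0.4864 0.3436 0.2386] 1.003 24.85
[[315.79410837 220.26497487]]
```

View pics/w11.png

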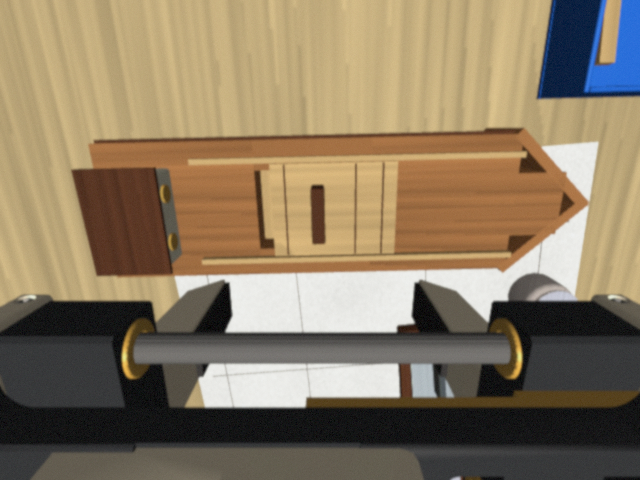

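```bash
python3 - <<'E'
from h import *
C=cam("wrist")
for z in(.1,.105):print(z,ray(C,[(318,186),(318,243),(311,214),(325,214)],z).round(4).tolist())
p=ray(C,[(190,162),(525,154),(205,262),(510,253)],.078);print(p.round(4).tolist(),np.degrees(np.arctan2(*(p[1]-p[0])[::-1])),np.degrees(np.arctan2(*(p[3]-p[2])[::-1])))
d=ray(C,[(265,170),(275,251),(397,165),(393,253),(263,210),(258,172)],.076);print("hatch ends",d.round(4).tolist())
print("house fwd edge", ray(C,[(157,168),(170,275)],.113), "bow",ray(C,[(587,203)],.074))
E
```

```text
0.1 [[0.4867, 0.3777], [0.4854, 0.3263], [0.48, 0.3533], [0.4922, 0.353]]
0.105 [[0.4867, 0.3785], [0.4854, 0.328], [0.4801, 0.3545], [0.4921, 0.3542]]
[[0.3726, 0.3984], [0.673, 0.3983], [0.3739, 0.3022], [0.6731, 0.3038]] -0.009212585242768507 0.30471265402823855
hatch ends [[0.4388, 0.3895], [0.4429, 0.3111], [0.5588, 0.3911], [0.5586, 0.306], [0.4342, 0.3524], [0.4323, 0.3879]]
house fwd edge [[0.35837328 0.39728678]
 [0.35419167 0.3042963 ]] bow [[0.74167231 0.35111089]]
```

Call:
drive_tool([
  {"tx": 0, "ty": 0.022, "tz": -0.1, "turn": 0.022, "grip": -0.2},
  {"tx": 0, "ty": 0.022, "tz": -0.2, "turn": 0.022, "grip": -0.2},
  {"tx": 0, "ty": 0.022, "tz": -0.3, "turn": 0.022, "grip": -0.2},
  {"tx": 0, "ty": 0.022, "tz": -0.36, "turn": 0.022, "grip": -0.2},
  {"tx": 0, "ty": 0.022, "tz": -0.376, "turn": 0.022, "grip": -0.2},
  {"tx": 0, "ty": 0.022, "tz": -0.376, "turn": 0.022, "grip": -0.2},
  {"tx": 0, "ty": 0.022, "tz": -0.376, "turn": 0.022, "grip": 1},
  {"tx": 0, "ty": 0.022, "tz": -0.376, "turn": 0.022, "grip": 1},
  {"tx": 0, "ty": 0.022, "tz": -0.376, "turn": 0.022, "grip": 1},
  {"tx": 0, "ty": 0.022, "tz": -0.376, "turn": 0.022, "grip": 1},
  {"tx": 0, "ty": 0.022, "tz": -0.376, "turn": 0.022, "grip": 1},
  {"tx": 0, "ty": 0.022, "tz": -0.376, "turn": 0.022, "grip": 1},
  {"tx": 0, "ty": 0.022, "tz": -0.376, "turn": 0.022, "grip": 1},
  {"tx": 0, "ty": 0.022, "tz": -0.376, "turn": 0.022, "grip": 1},
  {"tx": 0, "ty": 0.022, "tz": -0.376, "turn": 0.022, "grip": 1},
  {"tx": 0, "ty": 0.022, "tz": -0.376, "turn": 0.022, "grip": 1},
  {"tx": 0, "ty": 0.022, "tz": -0.376, "turn": 0.022, "grip": 1},
  {"tx": 0, "ty": 0.022, "tz": -0.376, "turn": 0.022, "grip": 1},
], newtons=25)

```text
clock: 26.65
position: [0.4864, 0.3525, 0.0884]
ee_rot: [2.215, 2.214, 0.004]
force: [-1.2, -0.5, 5.3]
width: 0.128
```

Call:
drive_tool([
  {"tx": 0.03, "ty": 0, "tz": 0, "turn": 0, "grip": 1},
  {"tx": 0.07, "ty": 0, "tz": 0, "turn": 0, "grip": 1},
  {"tx": 0.11, "ty": 0, "tz": 0, "turn": 0, "grip": 1},
  {"tx": 0.15, "ty": 0, "tz": 0, "turn": 0, "grip": 1},
  {"tx": 0.19, "ty": 0, "tz": 0, "turn": 0, "grip": 1},
  {"tx": 0.22, "ty": 0, "tz": 0, "turn": 0, "grip": 1},
  {"tx": 0.25, "ty": 0, "tz": 0, "turn": 0, "grip": 1},
  {"tx": 0.27, "ty": 0, "tz": 0, "turn": 0, "grip": 1},
  {"tx": 0.275, "ty": 0, "tz": 0, "turn": 0, "grip": 1},
  {"tx": 0.28, "ty": 0, "tz": 0, "turn": 0, "grip": 1},
  {"tx": 0.28, "ty": 0, "tz": 0, "turn": 0, "grip": 1},
])

```text
clock: 27.75
position: [0.5834, 0.3532, 0.0871]
ee_rot: [-2.212, -2.228, 0.03]
force: [-49.8, -11.5, 31.5]
width: 0.245
```

Call:
drive_tool([
  {"tx": -0.012, "ty": 0, "tz": 0.003, "turn": 0, "grip": 1},
  {"tx": -0.012, "ty": 0, "tz": 0.003, "turn": 0, "grip": 1},
  {"tx": -0.012, "ty": 0, "tz": 0.003, "turn": 0, "grip": 1},
])

```text
clock: 28.05
position: [0.5776, 0.3534, 0.0877]
ee_rot: [-2.21, -2.228, 0.032]
force: [-7.7, 0.4, 0.4]
width: 0.127
```

```bash
python3 look.py 12
```

```text
yaw 0.44 [0.5776 0.3534 0.0877] 0.13 28.2
```

View pics/w12.png

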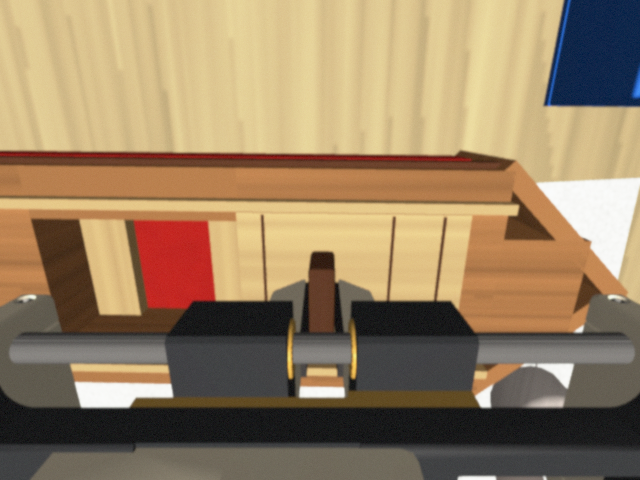

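```bash
python3 - <<'E'
from h import *
C=cam("wrist"); f=lambda p,z:ray(C,[p],z)[0].round(4)
print("aft deck edge",f((35,220),.074),"aft wall/rail",f((82,222),.04),"aft rail inner top",f((127,222),.04),"floor aft",f((137,222),.03),"fore rail top inner",f((211,222),.04),"hatch edge",f((237,222),.078),f((237,222),.074))
print("bar top",f((321,254),.104)); print("hatch fore",f((472,222),.078)); s=observe(); print(s["force"],R.from_rotvec(s["ee_rot"]).as_matrix()[:,2])
E
```

```text
aft deck edge [0.431  0.3884] aft wall/rail [0.4301 0.3779] aft rail inner top [0.4581 0.3783] floor aft [0.4586 0.3755] fore rail top inner [0.5102 0.3789] hatch edge [0.5364 0.3898] [0.5353 0.3887]
bar top [0.5787 0.3832]
hatch fore [0.6526 0.3912]
[-7.64883328  0.22126788  1.66019931] [-0.01680414 -0.01230604 -0.99978307]
```

Call:
drive_tool([
  {"tx": 0, "ty": 0, "tz": 0, "turn": 0, "grip": -0.2},
  {"tx": 0, "ty": 0, "tz": 0, "turn": 0, "grip": -0.2},
  {"tx": 0, "ty": 0, "tz": 0, "turn": 0, "grip": -0.2},
  {"tx": 0, "ty": 0, "tz": 0, "turn": 0, "grip": -0.2},
  {"tx": 0, "ty": 0, "tz": 0, "turn": 0, "grip": -0.2},
  {"tx": 0, "ty": 0, "tz": 0, "turn": 0, "grip": -0.2},
  {"tx": 0, "ty": 0, "tz": 0.1, "turn": 0, "grip": -0.2},
  {"tx": 0, "ty": 0, "tz": 0.2, "turn": 0, "grip": -0.2},
  {"tx": 0, "ty": 0, "tz": 0.3, "turn": 0, "grip": -1},
  {"tx": 0, "ty": 0, "tz": 0.38, "turn": 0, "grip": -1},
  {"tx": 0.06, "ty": -0.2, "tz": 0.38, "turn": 0.078, "grip": -1},
  {"tx": 0.1, "ty": -0.3, "tz": 0.38, "turn": 0.078, "grip": -1},
  {"tx": 0.13, "ty": -0.4, "tz": 0.38, "turn": 0.078, "grip": -1},
  {"tx": 0.158, "ty": -0.55, "tz": 0.38, "turn": 0.078, "grip": -1},
  {"tx": 0.158, "ty": -0.55, "tz": 0.38, "turn": 0.078, "grip": -1},
  {"tx": 0.158, "ty": -0.55, "tz": 0.38, "turn": 0.078, "grip": -1},
  {"tx": 0.158, "ty": -0.55, "tz": 0.38, "turn": 0.078, "grip": -1},
])

```text
clock: 29.9
position: [0.6409, 0.1326, 0.2397]
ee_rot: [-2.12, -2.315, 0.032]
force: [-0.5, 0.6, -0.1]
width: 0.998
```

```bash
python3 look.py 13; python3 - <<'E'
from h import *
s=observe();C=cam("wrist");print(R.from_rotvec(s["ee_rot"]).as_matrix()[:,2]); im=cv2.imread("pics/w13.png"); [print(r) for r in wblocks(C,im,.064)]
E
```

```text
yaw 5.26 [0.6403 0.1353 0.2398] 1.002 30.05
('panel', array([643. , 128.3]), array([29.9, 49.2]), -84.6, array([325., 211.]))
('outer', ((642.739501953125, 129.6315460205078), (42.337188720703125, 61.78617858886719), 4.758744239807129))
[-0.01573276 -0.01270128 -0.99979556]
('panel', array([642.3, 137.3]), array([27. , 44.4]), -84.5, array([325., 211.]))
('outer', ((642.0679321289062, 138.49166870117188), (38.19207000732422, 55.73793029785156), 4.79428243637085))
```

View pics/w13.png

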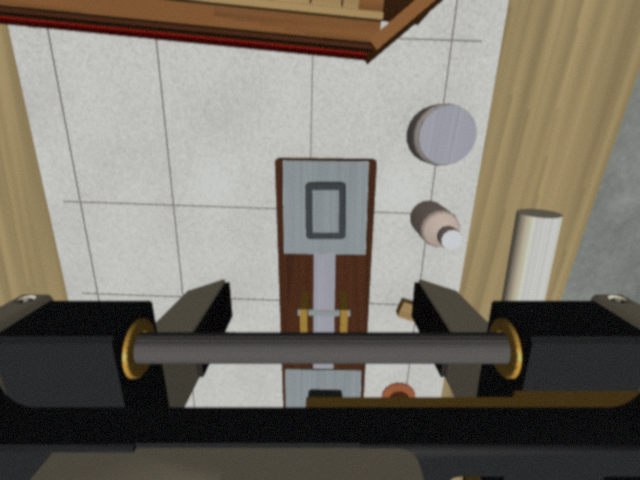

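Call:
drive_tool([
  {"tx": 0.003, "ty": 0.003, "tz": -0.12, "turn": 0, "grip": -1},
  {"tx": 0.003, "ty": 0.003, "tz": -0.24, "turn": 0, "grip": -1},
  {"tx": 0.003, "ty": 0.003, "tz": -0.36, "turn": 0, "grip": -1},
  {"tx": 0.003, "ty": 0.003, "tz": -0.44, "turn": 0, "grip": -1},
  {"tx": 0.003, "ty": 0.003, "tz": -0.475, "turn": 0, "grip": -1},
  {"tx": 0.003, "ty": 0.003, "tz": -0.475, "turn": 0, "grip": -1},
  {"tx": 0.003, "ty": 0.003, "tz": -0.475, "turn": 0, "grip": 1},
  {"tx": 0.003, "ty": 0.003, "tz": -0.475, "turn": 0, "grip": 1},
  {"tx": 0.003, "ty": 0.003, "tz": -0.475, "turn": 0, "grip": 1},
  {"tx": 0.003, "ty": 0.003, "tz": -0.475, "turn": 0, "grip": 1},
  {"tx": 0.003, "ty": 0.003, "tz": -0.475, "turn": 0, "grip": 1},
  {"tx": 0.003, "ty": 0.003, "tz": -0.475, "turn": 0, "grip": 1},
  {"tx": 0.003, "ty": 0.003, "tz": -0.475, "turn": 0, "grip": 1},
  {"tx": 0.003, "ty": 0.003, "tz": -0.475, "turn": 0, "grip": 1},
  {"tx": 0.003, "ty": 0.003, "tz": -0.475, "turn": 0, "grip": 1},
  {"tx": 0.003, "ty": 0.003, "tz": -0.475, "turn": 0, "grip": 1},
], newtons=50)

```text
clock: 31.65
position: [0.6414, 0.1365, 0.0499]
ee_rot: [-2.115, -2.319, 0.032]
force: [-1.9, -0.3, 2.1]
width: 0.43
```

Call:
drive_tool([
  {"tx": 0, "ty": 0, "tz": 0.05, "turn": 0, "grip": 1},
  {"tx": 0, "ty": 0, "tz": 0.1, "turn": 0, "grip": 1},
  {"tx": 0, "ty": 0, "tz": 0.2, "turn": 0, "grip": 1},
  {"tx": 0, "ty": 0, "tz": 0.31, "turn": 0, "grip": 1},
  {"tx": -0.06, "ty": 0.08, "tz": 0.31, "turn": 0, "grip": 1},
  {"tx": -0.12, "ty": 0.16, "tz": 0.31, "turn": -0.03, "grip": 1},
  {"tx": -0.18, "ty": 0.24, "tz": 0.31, "turn": -0.06, "grip": 1},
  {"tx": -0.24, "ty": 0.32, "tz": 0.31, "turn": -0.087, "grip": 1},
  {"tx": -0.3, "ty": 0.4, "tz": 0.31, "turn": -0.087, "grip": 1},
  {"tx": -0.35, "ty": 0.48, "tz": 0.31, "turn": -0.087, "grip": 1},
  {"tx": -0.392, "ty": 0.536, "tz": 0.31, "turn": -0.087, "grip": 1},
  {"tx": -0.392, "ty": 0.536, "tz": 0.31, "turn": -0.087, "grip": 1},
  {"tx": -0.392, "ty": 0.536, "tz": 0.31, "turn": -0.087, "grip": 1},
  {"tx": -0.392, "ty": 0.536, "tz": 0.31, "turn": -0.087, "grip": 1},
])

```text
clock: 33.05
position: [0.4853, 0.3495, 0.1733]
ee_rot: [-2.22, -2.218, 0.033]
force: [0.5, -0.8, -4.7]
width: 0.429
```

```bash
python3 look.py 14; python3 - <<'E'
from h import *
s=observe();C=cam("wrist");print(s["force"],R.from_rotvec(s["ee_rot"]).as_matrix()[:,2],proj(C,[[.4585,.37,.04],[.5105,.37,.04],[.4845,.351,.03]]))
E
```

```text
yaw -0.08 [0.4855 0.3497 0.1736] 0.431 33.2
[ 0.20197954  0.14960249 -3.70498552] [-0.01712376 -0.01195328 -0.99978192] [[290.93310009 201.86328206]
 [352.02918809 202.02255662]
 [321.64881059 220.43660037]]
```

View pics/w14.png

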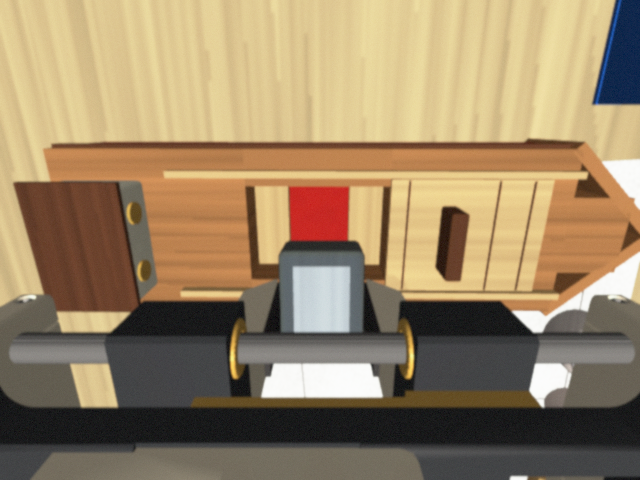

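Call:
drive_tool([
  {"tx": -0.005, "ty": 0.004, "tz": -0.08, "turn": 0, "grip": 1},
  {"tx": -0.005, "ty": 0.004, "tz": -0.16, "turn": 0, "grip": 1},
  {"tx": -0.005, "ty": 0.004, "tz": -0.22, "turn": 0, "grip": 1},
  {"tx": -0.005, "ty": 0.004, "tz": -0.26, "turn": 0, "grip": 1},
  {"tx": -0.005, "ty": 0.004, "tz": -0.29, "turn": 0, "grip": 1},
  {"tx": -0.005, "ty": 0.004, "tz": -0.313, "turn": 0, "grip": 1},
  {"tx": -0.005, "ty": 0.004, "tz": -0.313, "turn": 0, "grip": 1},
  {"tx": -0.005, "ty": 0.004, "tz": -0.313, "turn": 0, "grip": 1},
])

```text
clock: 34.0
position: [0.4838, 0.3517, 0.0491]
ee_rot: [-2.22, -2.218, 0.03]
force: [0.3, -0.1, -3.3]
width: 0.427
```

Call:
drive_tool([
  {"tx": 0, "ty": 0, "tz": -0.006, "turn": 0, "grip": 1},
  {"tx": 0, "ty": 0, "tz": -0.006, "turn": 0, "grip": -0.2},
  {"tx": 0, "ty": 0, "tz": -0.006, "turn": 0, "grip": -0.2},
  {"tx": 0, "ty": 0, "tz": -0.006, "turn": 0, "grip": -0.2},
  {"tx": 0, "ty": 0, "tz": -0.006, "turn": 0, "grip": -0.2},
  {"tx": 0, "ty": 0, "tz": -0.006, "turn": 0, "grip": -0.2},
  {"tx": 0, "ty": 0, "tz": 0.08, "turn": 0, "grip": -0.2},
  {"tx": 0, "ty": 0, "tz": 0.2, "turn": 0, "grip": -0.2},
  {"tx": 0, "ty": 0, "tz": 0.3, "turn": 0, "grip": -0.2},
  {"tx": 0, "ty": 0, "tz": 0.4, "turn": 0, "grip": -0.2},
  {"tx": 0, "ty": 0, "tz": 0.48, "turn": 0, "grip": -0.2},
  {"tx": 0, "ty": 0, "tz": 0.48, "turn": 0, "grip": -0.2},
])

```text
clock: 35.2
position: [0.4852, 0.3538, 0.2462]
ee_rot: [-2.221, -2.218, 0.018]
force: [0.5, 1.1, 0.3]
width: 0.598
```

```bash
python3 look.py 15
```

```text
yaw -0.08 [0.4836 0.3513 0.2404] 0.599 35.35
```

View pics/w15.png

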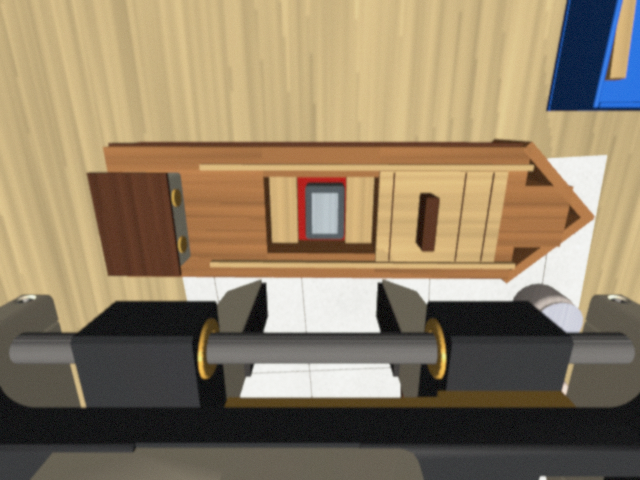

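Call:
drive_tool([
  {"tx": 0.12, "ty": 0.003, "tz": 0, "turn": 0, "grip": -0.2},
  {"tx": 0.237, "ty": 0.003, "tz": 0, "turn": 0, "grip": -0.2},
  {"tx": 0.237, "ty": 0.003, "tz": -0.1, "turn": 0, "grip": -0.2},
  {"tx": 0.237, "ty": 0.003, "tz": -0.2, "turn": 0, "grip": -0.2},
  {"tx": 0.237, "ty": 0.003, "tz": -0.3, "turn": 0, "grip": -0.2},
  {"tx": 0.237, "ty": 0.003, "tz": -0.36, "turn": 0, "grip": -0.2},
  {"tx": 0.237, "ty": 0.003, "tz": -0.38, "turn": 0, "grip": -0.2},
  {"tx": 0.237, "ty": 0.003, "tz": -0.38, "turn": 0, "grip": -0.2},
  {"tx": 0.237, "ty": 0.003, "tz": -0.38, "turn": 0, "grip": 1},
  {"tx": 0.237, "ty": 0.003, "tz": -0.38, "turn": 0, "grip": 1},
  {"tx": 0.237, "ty": 0.003, "tz": -0.38, "turn": 0, "grip": 1},
  {"tx": 0.237, "ty": 0.003, "tz": -0.38, "turn": 0, "grip": 1},
  {"tx": 0.237, "ty": 0.003, "tz": -0.38, "turn": 0, "grip": 1},
  {"tx": 0.237, "ty": 0.003, "tz": -0.38, "turn": 0, "grip": 1},
  {"tx": 0.237, "ty": 0.003, "tz": -0.38, "turn": 0, "grip": 1},
  {"tx": 0.237, "ty": 0.003, "tz": -0.38, "turn": 0, "grip": 1},
  {"tx": 0.237, "ty": 0.003, "tz": -0.38, "turn": 0, "grip": 1},
  {"tx": 0.237, "ty": 0.003, "tz": -0.38, "turn": 0, "grip": 1},
], newtons=25)

```text
clock: 37.15
position: [0.5775, 0.3526, 0.0887]
ee_rot: [-2.219, -2.218, 0.033]
force: [-5.5, -2.5, 5.6]
width: 0.127
```

Call:
drive_tool([
  {"tx": -0.02, "ty": 0, "tz": 0, "turn": 0, "grip": 1},
  {"tx": -0.05, "ty": 0, "tz": 0, "turn": 0, "grip": 1},
  {"tx": -0.08, "ty": 0, "tz": 0, "turn": 0, "grip": 1},
  {"tx": -0.11, "ty": 0, "tz": 0, "turn": 0, "grip": 1},
  {"tx": -0.14, "ty": 0, "tz": 0, "turn": 0, "grip": 1},
  {"tx": -0.17, "ty": 0, "tz": 0, "turn": 0, "grip": 1},
  {"tx": -0.2, "ty": 0, "tz": 0, "turn": 0, "grip": 1},
  {"tx": -0.225, "ty": 0, "tz": 0, "turn": 0, "grip": 1},
  {"tx": -0.245, "ty": 0, "tz": 0, "turn": 0, "grip": 1},
  {"tx": -0.25, "ty": 0, "tz": 0, "turn": 0, "grip": 1},
  {"tx": -0.25, "ty": 0, "tz": 0, "turn": 0, "grip": 1},
])

```text
clock: 38.25
position: [0.4768, 0.3527, 0.0887]
ee_rot: [-2.219, -2.218, 0.035]
force: [-1.1, 1.4, -0.3]
width: 0.124
```

Call:
drive_tool([
  {"tx": -0.005, "ty": 0, "tz": 0, "turn": 0, "grip": 1},
  {"tx": -0.01, "ty": 0, "tz": 0, "turn": 0, "grip": 1},
  {"tx": -0.015, "ty": 0, "tz": 0, "turn": 0, "grip": 1},
  {"tx": -0.015, "ty": 0, "tz": 0, "turn": 0, "grip": 1},
])

```text
clock: 38.65
position: [0.4706, 0.3527, 0.0887]
ee_rot: [-2.218, -2.218, 0.035]
force: [-0.2, 1.3, -0.5]
width: 0.128
```

No stop yet; keep going in small steps.

Call:
drive_tool([
  {"tx": -0.005, "ty": 0, "tz": 0, "turn": 0, "grip": 1},
  {"tx": -0.01, "ty": 0, "tz": 0, "turn": 0, "grip": 1},
  {"tx": -0.01, "ty": 0, "tz": 0, "turn": 0, "grip": 1},
])

```text
clock: 38.95
position: [0.4662, 0.3527, 0.0887]
ee_rot: [-2.218, -2.218, 0.035]
force: [0.3, 1.6, -0.5]
width: 0.128
```

Call:
drive_tool([
  {"tx": -0.005, "ty": 0, "tz": 0, "turn": 0, "grip": 1},
  {"tx": -0.01, "ty": 0, "tz": 0, "turn": 0, "grip": 1},
  {"tx": -0.01, "ty": 0, "tz": 0, "turn": 0, "grip": 1},
])

```text
clock: 39.25
position: [0.4654, 0.3527, 0.0888]
ee_rot: [-2.221, -2.218, 0.028]
force: [12.6, 3.5, -8.7]
width: 0.13
```

Call:
drive_tool([
  {"tx": 0, "ty": 0, "tz": 0, "turn": 0, "grip": -0.2},
  {"tx": 0, "ty": 0, "tz": 0, "turn": 0, "grip": -0.2},
  {"tx": 0, "ty": 0, "tz": 0, "turn": 0, "grip": -0.2},
  {"tx": 0, "ty": 0, "tz": 0, "turn": 0, "grip": -0.2},
  {"tx": 0, "ty": 0, "tz": 0, "turn": 0, "grip": -0.2},
  {"tx": 0, "ty": 0, "tz": 0, "turn": 0, "grip": -0.2},
  {"tx": 0, "ty": 0, "tz": 0.1, "turn": 0, "grip": -0.2},
  {"tx": 0, "ty": 0, "tz": 0.2, "turn": 0, "grip": -0.2},
  {"tx": 0, "ty": 0, "tz": 0.3, "turn": 0, "grip": -0.2},
  {"tx": 0, "ty": 0, "tz": 0.38, "turn": 0, "grip": -1},
  {"tx": 0, "ty": 0, "tz": 0.38, "turn": 0, "grip": -1},
  {"tx": 0, "ty": 0, "tz": 0.38, "turn": 0, "grip": -1},
])

```text
clock: 40.45
position: [0.4655, 0.3528, 0.2412]
ee_rot: [-2.222, -2.218, 0.026]
force: [-0.3, 0.4, -1.0]
width: 0.813
```

```bash
python3 look.py 16; python3 - <<'E'
from h import *
C=cam("wrist"); im=cv2.imread("pics/w16.png"); hsv=cv2.cvtColor(im,cv2.COLOR_BGR2HSV).astype(int)
m=(hsv[:,:,2]<95)&(hsv[:,:,1]>60); roi=np.zeros(m.shape,bool); p=proj(C,[.466,.3525,.1])[0]; x,y=map(int,p); roi[y-45:y+45,x-60:x+60]=1
print(p); [print(r) for r in rects(C,m&roi,.104,60)]
# profile along hull axis at y of .378: where hatch ends
for Y in (.375,.33):
    xs=np.arange(.40,.58,.005); q=proj(C,np.c_[xs,np.full_like(xs,Y),np.full_like(xs,.077)]).astype(int)
    print(Y,[(round(a,3),*hsv[b[1],b[0]].tolist()) for a,b in zip(xs,q)])
E
```

```text
yaw -0.1 [0.4649 0.352  0.2393] 0.942 40.6
[323.81903686 222.53654367]
(array([466.7, 353.9]), array([ 9.4, 49.7]), -89.6, array([325., 221.]))
0.375 [(np.float64(0.4), 14, 147, 173), (np.float64(0.405), 14, 146, 171), (np.float64(0.41), 14, 148, 172), (np.float64(0.415), 14, 152, 170), (np.float64(0.42), 14, 152, 171), (np.float64(0.425), 17, 114, 203), (np.float64(0.43), 18, 109, 210), (np.float64(0.435), 19, 106, 211), (np.float64(0.44), 19, 107, 212), (np.float64(0.445), 19, 108, 213), (np.float64(0.45), 19, 108, 212), (np.float64(0.455), 19, 107, 214), (np.float64(0.46), 19, 109, 215), (np.float64(0.465), 19, 114, 159), (np.float64(0.47), 19, 112, 162), (np.float64(0.475), 19, 109, 213), (np.float64(0.48), 19, 108, 214), (np.float64(0.485), 19, 109, 216), (np.float64(0.49), 19, 106, 214), (np.float64(0.495), 19, 107, 214), (np.float64(0.5), 19, 108, 210), (np.float64(0.505), 19, 107, 207), (np.float64(0.51), 19, 110, 211), (np.float64(0.515), 20, 111, 212), (np.float64(0.52), 18, 109, 213), (np.float64(0.525), 19, 109, 208), (np.float64(0.53), 19, 108, 205), (np.float64(0.535), 
[... 834 characters left out ...]
 109, 206), (np.float64(0.48), 19, 109, 208), (np.float64(0.485), 19, 107, 210), (np.float64(0.49), 19, 108, 210), (np.float64(0.495), 19, 110, 207), (np.float64(0.5), 19, 111, 195), (np.float64(0.505), 19, 111, 204), (np.float64(0.51), 19, 108, 206), (np.float64(0.515), 19, 108, 205), (np.float64(0.52), 19, 109, 206), (np.float64(0.525), 18, 107, 198), (np.float64(0.53), 19, 111, 198), (np.float64(0.535), 19, 111, 204), (np.float64(0.54), 18, 114, 192), (np.float64(0.545), 14, 154, 151), (np.float64(0.55), 14, 151, 152), (np.float64(0.555), 14, 147, 154), (np.float64(0.56), 14, 155, 155), (np.float64(0.565), 14, 148, 157), (np.float64(0.57), 14, 144, 161), (np.float64(0.575), 14, 152, 156)]
```

Call:
drive_tool([
  {"tx": 0.45, "ty": -1, "tz": 0, "turn": 0.085, "grip": -1},
  {"tx": 0.45, "ty": -1, "tz": 0, "turn": 0.085, "grip": -1},
  {"tx": 0.45, "ty": -1, "tz": 0, "turn": 0.085, "grip": -1},
  {"tx": 0.45, "ty": -1, "tz": 0, "turn": 0.085, "grip": -1},
  {"tx": 0.45, "ty": -1, "tz": 0, "turn": 0.085, "grip": -1},
  {"tx": 0.45, "ty": -1, "tz": 0, "turn": 0.085, "grip": -1},
  {"tx": 0.45, "ty": -1, "tz": 0, "turn": 0.085, "grip": -1},
  {"tx": 0.45, "ty": -1, "tz": 0, "turn": 0.085, "grip": -1},
  {"tx": 0.45, "ty": -1, "tz": 0, "turn": 0.085, "grip": -1},
  {"tx": 0.45, "ty": -1, "tz": 0, "turn": 0.085, "grip": -1},
])

```text
clock: 41.6
position: [0.6457, -0.0564, 0.2367]
ee_rot: [-2.132, -2.305, 0.039]
force: [-1.5, -0.6, -0.9]
width: 0.999
```

Call:
drive_tool([
  {"tx": 0.042, "ty": -0.142, "tz": 0, "turn": 0, "grip": -1},
  {"tx": 0.042, "ty": -0.142, "tz": 0, "turn": 0, "grip": -1},
  {"tx": 0.042, "ty": -0.142, "tz": 0, "turn": 0, "grip": -1},
  {"tx": 0.042, "ty": -0.142, "tz": 0, "turn": 0, "grip": -1},
])

```text
clock: 42.0
position: [0.662, -0.1124, 0.2355]
ee_rot: [-2.131, -2.303, 0.04]
force: [0.4, 0.8, -0.4]
width: 1.002
```

```bash
python3 look.py 17; python3 - <<'E'
from h import *
C=cam("wrist"); im=cv2.imread("pics/w17.png"); [print(r) for r in wblocks(C,im,.064)]
E
```

```text
yaw 4.59 [ 0.6623 -0.1111  0.2366] 1.002 42.15
('panel', array([ 665. , -118.8]), array([29.9, 46.8]), -84.4, array([326., 212.]))
('outer', ((664.8607788085938, -113.68778991699219), (42.28132247924805, 63.86871337890625), 4.766534805297852))
('panel', array([ 664.6, -110. ]), array([27. , 42.2]), -84.4, array([326., 212.]))
('outer', ((664.5305786132812, -105.32720947265625), (38.12765121459961, 57.597782135009766), 4.776581764221191))
```

Call:
drive_tool([
  {"tx": 0.003, "ty": 0.007, "tz": -0.12, "turn": 0.008, "grip": -1},
  {"tx": 0.003, "ty": 0.007, "tz": -0.24, "turn": 0.008, "grip": -1},
  {"tx": 0.003, "ty": 0.007, "tz": -0.36, "turn": 0.008, "grip": -1},
  {"tx": 0.003, "ty": 0.007, "tz": -0.44, "turn": 0.008, "grip": -1},
  {"tx": 0.003, "ty": 0.007, "tz": -0.468, "turn": 0.008, "grip": -1},
  {"tx": 0.003, "ty": 0.007, "tz": -0.468, "turn": 0.008, "grip": -1},
  {"tx": 0.003, "ty": 0.007, "tz": -0.468, "turn": 0.008, "grip": 1},
  {"tx": 0.003, "ty": 0.007, "tz": -0.468, "turn": 0.008, "grip": 1},
  {"tx": 0.003, "ty": 0.007, "tz": -0.468, "turn": 0.008, "grip": 1},
  {"tx": 0.003, "ty": 0.007, "tz": -0.468, "turn": 0.008, "grip": 1},
  {"tx": 0.003, "ty": 0.007, "tz": -0.468, "turn": 0.008, "grip": 1},
  {"tx": 0.003, "ty": 0.007, "tz": -0.468, "turn": 0.008, "grip": 1},
  {"tx": 0.003, "ty": 0.007, "tz": -0.468, "turn": 0.008, "grip": 1},
  {"tx": 0.003, "ty": 0.007, "tz": -0.468, "turn": 0.008, "grip": 1},
  {"tx": 0.003, "ty": 0.007, "tz": -0.468, "turn": 0.008, "grip": 1},
  {"tx": 0.003, "ty": 0.007, "tz": -0.468, "turn": 0.008, "grip": 1},
  {"tx": 0.003, "ty": 0.007, "tz": -0.468, "turn": 0.008, "grip": 1},
], newtons=45)

```text
clock: 43.85
position: [0.6635, -0.1083, 0.0494]
ee_rot: [-2.119, -2.316, 0.039]
force: [-1.2, -0.5, 1.8]
width: 0.43
```

Call:
drive_tool([
  {"tx": 0, "ty": 0, "tz": 0.06, "turn": 0, "grip": 1},
  {"tx": 0, "ty": 0, "tz": 0.18, "turn": 0, "grip": 1},
  {"tx": 0, "ty": 0, "tz": 0.3, "turn": 0, "grip": 1},
  {"tx": -0.08, "ty": -0.12, "tz": 0.3, "turn": -0.05, "grip": 1},
  {"tx": -0.16, "ty": -0.24, "tz": 0.3, "turn": -0.1, "grip": 1},
  {"tx": -0.24, "ty": -0.35, "tz": 0.3, "turn": -0.15, "grip": 1},
  {"tx": -0.32, "ty": -0.47, "tz": 0.3, "turn": -0.15, "grip": 1},
  {"tx": -0.4, "ty": -0.59, "tz": 0.3, "turn": -0.15, "grip": 1},
  {"tx": -0.4, "ty": -0.59, "tz": 0.3, "turn": -0.15, "grip": 1},
  {"tx": -0.4, "ty": -0.59, "tz": 0.3, "turn": -0.15, "grip": 1},
  {"tx": -0.4, "ty": -0.59, "tz": 0.3, "turn": -0.15, "grip": 1},
])

```text
clock: 44.95
position: [0.5028, -0.345, 0.1691]
ee_rot: [-2.295, -2.138, 0.038]
force: [0.6, 0.8, -2.4]
width: 0.43
```

```bash
python3 - <<'E'
from h import *
im=get_image("top")[:,:,::-1].copy(); cv2.imwrite("pics/t18.png",im); C=cam("top"); hsv=cv2.cvtColor(im,cv2.COLOR_BGR2HSV).astype(int)
a=cv2.imread("pics/t10.png").astype(int)
s=observe(); print(s["position"],s["width"],yaw(),s["force"])
# block 2 in the tray, from picture t10 (arm out of the way)
for n in ("t10","t17"):
    h=cv2.cvtColor(cv2.imread(f"pics/{n}.png"),cv2.COLOR_BGR2HSV).astype(int); m=(h[:,:,2]<100)&(h[:,:,1]<120)
    roi=np.zeros(m.shape,bool); roi[212:305,420:460]=1
    print(n,rects(C,m&roi,.033,30))
E
```

```text
[ 0.5037614  -0.34362377  0.16930333] 0.4339416393350377 -3.9232972033970346 [ 0.10294432  0.77180221 -1.210004  ]
t10 [(array([ 533.8, -329.8]), array([ 73.4, 183.3]), -1.4, array([428., 272.])), (array([ 611.9, -346.9]), array([41.2, 58. ]), 88.7, array([440., 233.]))]
t17 [(array([ 549.8, -335.2]), array([ 78.3, 217.5]), -2.8, array([432., 258.]))]
```

Call:
drive_tool([
  {"tx": 0, "ty": 0, "tz": -0.12, "turn": 0, "grip": 1},
  {"tx": 0, "ty": 0, "tz": -0.24, "turn": 0, "grip": 1},
  {"tx": 0, "ty": 0, "tz": -0.33, "turn": 0, "grip": 1},
  {"tx": 0, "ty": 0, "tz": -0.368, "turn": 0, "grip": 1},
  {"tx": 0, "ty": 0, "tz": -0.368, "turn": 0, "grip": 1},
  {"tx": 0, "ty": 0, "tz": -0.368, "turn": 0, "grip": 1},
  {"tx": 0, "ty": 0, "tz": -0.368, "turn": 0, "grip": -0.3},
  {"tx": 0, "ty": 0, "tz": -0.368, "turn": 0, "grip": -0.3},
  {"tx": 0, "ty": 0, "tz": -0.368, "turn": 0, "grip": -0.3},
  {"tx": 0, "ty": 0, "tz": -0.368, "turn": 0, "grip": -0.3},
  {"tx": 0, "ty": 0, "tz": -0.368, "turn": 0, "grip": -0.3},
  {"tx": 0, "ty": 0, "tz": -0.3, "turn": 0, "grip": -0.3},
  {"tx": 0, "ty": 0, "tz": -0.2, "turn": 0, "grip": -0.3},
  {"tx": 0, "ty": 0, "tz": -0.1, "turn": 0, "grip": -0.3},
  {"tx": 0, "ty": 0, "tz": 0.02, "turn": 0, "grip": -0.3},
  {"tx": 0, "ty": 0, "tz": 0.15, "turn": 0, "grip": -0.3},
  {"tx": -0.05, "ty": 0.12, "tz": 0.2, "turn": 0, "grip": -0.3},
  {"tx": -0.1, "ty": 0.24, "tz": 0.2, "turn": 0, "grip": -0.3},
  {"tx": -0.15, "ty": 0.36, "tz": 0.2, "turn": 0, "grip": -0.3},
  {"tx": -0.15, "ty": 0.4, "tz": 0.2, "turn": 0, "grip": -0.3},
])

```text
clock: 47.0
position: [0.4418, -0.1801, 0.2498]
ee_rot: [-2.29, -2.144, 0.038]
force: [0.8, -0.8, -0.6]
width: 0.649
```

Call:
drive_tool([
  {"tx": -0.1, "ty": 0.35, "tz": 0, "turn": 0, "grip": -0.3},
  {"tx": -0.1, "ty": 0.35, "tz": 0, "turn": 0, "grip": -0.3},
  {"tx": -0.1, "ty": 0.35, "tz": 0, "turn": 0, "grip": -0.3},
  {"tx": -0.1, "ty": 0.35, "tz": 0, "turn": 0, "grip": -0.3},
  {"tx": -0.1, "ty": 0.35, "tz": 0, "turn": 0, "grip": -0.3},
  {"tx": -0.1, "ty": 0.35, "tz": 0, "turn": 0, "grip": -0.3},
])

```text
clock: 47.6
position: [0.402, -0.041, 0.2499]
ee_rot: [-2.291, -2.143, 0.038]
force: [-0.4, 0.2, 0.5]
width: 0.652
```

```bash
python3 - <<'E'
from h import *
im=get_image("top")[:,:,::-1].copy(); cv2.imwrite("pics/t20.png",im); C=cam("top")
im2=get_image("scene")[:,:,::-1].copy(); s=observe();print(s["position"],s["clock"])
h=cv2.cvtColor(im,cv2.COLOR_BGR2HSV).astype(int); m=(h[:,:,2]<100)&(h[:,:,1]<120); roi=np.zeros(m.shape,bool); roi[212:305,418:460]=1
for r in rects(C,m&roi,.033,30): print(r)
# each block in tray via panel hue
m2=roi&(h[:,:,0]>90)&(h[:,:,0]<115)&(h[:,:,1]>12)
for r in rects(C,m2,.033,30): print("panel",r)
# bystanders moved? compare with first picture
a=cv2.imread("pics/top0.png").astype(int); d=(np.abs(im.astype(int)-a).max(2)>40).astype(np.uint8); d=cv2.morphologyEx(d,cv2.MORPH_OPEN,np.ones((3,3)))
for k in cv2.findContours(d,0,2)[0]: print("diff",cv2.boundingRect(k))
a=cv2.imread("pics/scene0.png").astype(int); d=(np.abs(im2.astype(int)-a).max(2)>40).astype(np.uint8); d=cv2.morphologyEx(d,cv2.MORPH_OPEN,np.ones((3,3)))
for k in cv2.findContours(d,0,2)[0]: print("sdiff",cv2.boundingRect(k))
E
```

```text
[ 0.40200476 -0.04122128  0.24970627] 47.7
(array([ 503.6, -340.3]), array([42.5, 59.7]), 86.7, array([439., 278.]))
(array([ 611.2, -346.2]), array([44. , 60.4]), 87.1, array([439., 233.]))
panel (array([ 503.9, -341.5]), array([35.5, 52.5]), 86.8, array([440., 278.]))
panel (array([ 611.9, -347.5]), array([36.3, 53.9]), 88.7, array([440., 232.]))
diff (323, 476, 5, 4)
diff (308, 476, 8, 4)
diff (330, 462, 10, 11)
diff (289, 451, 5, 12)
diff (632, 423, 4, 14)
diff (637, 411, 3, 23)
diff (609, 411, 31, 46)
diff (561, 390, 73, 70)
diff (626, 383, 5, 7)
diff (633, 378, 7, 30)
diff (120, 313, 8, 8)
diff (126, 299, 25, 5)
diff (125, 290, 26, 6)
diff (226, 285, 27, 22)
diff (381, 281, 27, 23)
diff (268, 275, 112, 205)
diff (428, 270, 5, 16)
diff (443, 239, 6, 3)
diff (428, 225, 11, 16)
sdiff (197, 343, 27, 19)
sdiff (173, 303, 26, 17)
sdiff (205, 254, 32, 30)
sdiff (252, 236, 31, 27)
sdiff (341, 177, 26, 26)
sdiff (398, 116, 36, 22)
sdiff (163, 76, 3, 3)
sdiff (187, 56, 15, 9)
sdiff (164, 53, 8, 8)
sdiff (220, 39, 83, 100)
sdiff (201, 16, 4, 3)
sdiff (136, 14, 3, 4)
sdiff (202, 11, 3, 3)
sdiff (183, 6, 7, 12)
sdiff (138, 6, 16, 21)
sdiff (230, 4, 50, 48)
sdiff (199, 3, 6, 6)
sdiff (126, 0, 11, 13)
```

Both losing blocks lie flat in the tray. The only differences from the first pictures are the arm, the blocks and the hatch, so no bystander moved. Handing in.

```bash
python3 -c "
from cell import *
print(sign_off())"
```

```text
the job is handed in; nothing more can be done
None
```

The job is done and was handed in at about 48 s; the hand-in gave no verdict. I can't say which block name is which, because the castings look alike.

- **Weighing:** Three blocks were on the bench. The one that started nearest the boat dropped against each of the other two in turn, so it is the heaviest.
- **Boat:** I slid the hatch open to its stop and laid the heaviest block flat between the rails. The wrist picture showed floor around it. I then slid the hatch shut to its stop. The grip bar travelled about 112 mm, and the last picture showed the plate covering the whole hold.
- **Tray:** The other two blocks lie flat in the tray, about 108 mm apart. The first loser went in right after its weighing, before the hatch was opened, and the second after the hatch was shut.
- **Bystanders:** Comparing the first and last top and scene pictures, only the arm, blocks and hatch had changed. I had used my 16 picture views by then, so I checked this, the shut hatch and the final tray in code rather than by eye.

**What went off plan:**
- **Hatch left slightly open at the start:** It began about 20 mm open, so my opening stroke ran into the open stop at about 50 N on the wrist (limit 120 N). I backed off at once, and the tool kept a tilt of about 1° from then on.
- **Cameras:** The top and wrist cameras disagreed by up to 5 mm on position. I used the near wrist views for grasps and placings.

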